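# Walk a stuck register bar home with alternating mallet taps

## Task

The register bar of the print jig is stuck in its guides with dried ink. Pick up the wooden mallet and, letting nothing but the mallet touch the bar, walk the bar away from the robot with light, gentle taps on its orange and blue studs in alternation (forcing one end or the middle jams it) until it sits fully home against both rear stops. Then stand the mallet upright on the middle of its black mat, let go, and leave everything else where it is.

Things in the scene. Friction and masses are not known exactly. Their poses are not given: they have to be found in the camera images.
- jig: print jig fixed to the table: wooden base 140 x 270 x 10 mm (x, y, z), origin at the centre of its underside, +x is the way the bar must travel (away from the robot), y runs along the bar. Wooden end cheeks, 44 mm high, stand at y = +127 and -127 mm (16 mm wide, x from -45 to +30 mm). More than 28 N from the mallet damages the bar
- bar: the register bar, origin at its very middle: aluminium, 30 mm (x) x 230 mm (y) x 44 mm, underside 12 mm and top 56 mm above the table. In the jig's frame it starts at x about -35 mm and is home at -23 mm. Stuck at two shoes beneath it, 42 mm either side of the middle. It stays where left; jammed, pushed in the middle, or at the stops it will not move below 32 N
- stop_left (a point): middle of the near face of the left rear stop, a dark steel block 26 mm wide and 60 mm high, at x = -8 mm, y = +42 mm in the jig's frame, 35 mm above the table; the bar's far face meets it when home. The right stop is the same at y = -42 mm
- stud_left (a point): striking face centre of the orange stud (22 mm across, 20 mm proud of the bar's near face, towards -x), 85 mm to the +y side of the bar's middle, 40 mm above the table; x in the jig's frame about -70 mm at first, -58 mm home. 11 to 13 N in +x moves this end while the bar pivots on the other shoe; cocked 1.4 degrees (0.025 rad) either way it jams: 6 mm a push at most
- stud_right (a point): striking face centre of the blue stud, like the orange one in every way but 85 mm to the -y side of the bar's middle
- mallet: short wooden mallet standing on its head with the handle straight up; origin at the centre of the head's underside; head 90 mm long (x, the striking direction, a flat black rubber face at either end) x 50 mm (y) x 50 mm high; handle 24 mm (x) x 32 mm (y), from 50 to 120 mm above the origin; about 0.4 kg; a grip of 80 N or more across the 24 mm, 80 to 100 mm above the origin (lower is steadier), holds it well
- mat: black rubber mat 110 x 110 x 4 mm fixed to the table, on which the mallet stands at first and must stand at the end; origin at the centre of its underside; it lies left or right of the jig
- tub: white plastic paste tub with a blue disc on its lid, 94 mm across, 72 mm high, bystander; origin at the centre of its underside
- tape_roll: roll of yellow tape lying flat, 100 mm across, 25 mm high, bystander; origin at the centre of its underside
- jar_magenta: magenta ink jar with a black lid, 66 mm across, 85 mm high, bystander; origin at the centre of its underside
- jar_green: dark green ink jar, 72 mm across, 90 mm high, bystander behind the jig; origin at the centre of its underside
- mug: red mug, 80 mm across, 95 mm high, bystander behind the jig; origin at the centre of its underside
- drink_bottle: orange drinking bottle, 70 mm across, 210 mm high, bystander; origin at the centre of its underside
- squeegee: squeegee 160 mm long with wooden grip, 35 mm high, bystander lying behind the jig; origin under its middle
Mind the look-alikes: they are no part of the job. What is shaped like the mallet but red is not meant. Several things have the shape of the mat; the one meant has the colours described above.

How it is judged:
By the outcome, as a careful person would: the job done as asked, in the order asked, and still so for the second after the job is handed in, with the robot touching nothing.
It also fails if it takes over 70 s, if anything falls off the work surface, if the arm or the gripper's body presses on something with over 40 N, if the wrist force passes 120 N, or if a joint passes its speed limit or range.

## Robot

A 6-joint arm with a two-finger parallel gripper is mounted at the origin on the work surface. World frame = base frame: x ahead of the robot, y to its left, z up, the work surface at z = 0. Lengths are in m, angles in degrees, forces in N, time in s.
With the tool pointing down it reaches from about 0.35 to 0.875 m from the base axis. Payload 4.2 kg.
Tool frame: the origin (TCP) lies midway between the tips of the shut fingers; the grasp point (between the pads) lies 19 mm behind it; z points along the fingers, y is the direction in which the jaws open and shut (so a half turn about z gives the same grasp; the last joint's range is limited). The gripper opens to 85 mm and grips with 20 to 120 N. Pads are 22 mm wide; open, the fingers measure 114 mm over their backs; the gripper's body (76 mm by 85 mm) begins 54 mm behind the grasp point. The pads swing forward as they close: fully open they stand 13 mm farther back than shut.
Start: joints at [-52.85, 22.042, 0.453, 0, -68.411, -14.817], TCP at [0.238, -0.578, 0.231] pointing down, gripper open.
Joint ranges: [-179.83, 179.83], [-69.29, 118.12], [-61.27, 80.66], [-181.25, 117.63], [-171.15, -9.14], [-177.46, 177.46]. Speed limits (degrees/s): [159.86, 159.86, 180, 180, 180, 180].

## Interface

Orientations are given as [roll, pitch, yaw] about the fixed x, y, z axes, in that order (R = Rz(yaw) Ry(pitch) Rx(roll)).
In Python, from rig import robot gives the robot as it stands. The module is installed in compiled form; this text tells all that it offers.
- The arm moves only by the shell command python3 -m creep 'ROWS' [FORCE]. ROWS is JSON, a list of rows, each a list of 5 numbers: the shift along the tool's x, y, z each as a share of 0.03 m, from -1 to 1, then the turn about the tool's z as a share of 360 degrees, from -1 to 1, then the finger opening in mm, from 0 to 85.4. A call has exactly 10 rows; each row shifts and turns the commanded pose from where the row before left it, along the tool's axes as they then stand; what a row does not reach is not made up. A row lasts 1/10 s, in which the tool goes at most 50 mm and 8.59 degrees, less where a joint would pass 70% of its speed; a pose out of reach is approached as far as the arm can. A call with a number of a shift or a turn outside -1 to 1 is refused whole. A call with a gripper value outside its range is refused whole. The fingers move at their own pace and stop on an object; FORCE is the grip in N (left out, the last holds). Time passes only in rows, so rows that do not move let the fingers close, or fill a call up. It gives the time, the measured TCP pose, the force and the opening at its end, in the units of the state.
- robot.observe(): the state, without advancing time (a new reading comes with each control period).
- robot.camera(name): name is "scene" or "side" or "wrist"; returns a dict with "frame" (400x640x3 uint8, red, green, blue), "K" (3x3 intrinsics, pixels), "dist_coeffs" ([k1, k2, p1, p2, k3] as OpenCV has them; the pictures are not rectified), "rvec" (rotation vector, rad) and "tvec" (3), from world to camera coordinates, as OpenCV has them. Camera axes: x right, y down, z forward; pixel columns grow to the right and rows downward; lengths in m; the calibration is good to about 2 mm. A picture is of the moment at which its call begins. There is no depth.
- robot.finish_job(): hands the job in, once; it reports no verdict.
The state is a dict: "t": time; "q": joint angles; "joint_vel": joint speeds; "effort": joint torques, N m; "eef_pos": TCP position; "tcp_rot": TCP orientation; "wrist_force": force on the tool from outside, world axes, zero at the start; "moment": the same for the moment, N m; "grip_width": finger opening in m.
Only numpy, scipy, OpenCV 4.12 (cv2) and the standard library are available. Lean on these libraries where they do the work, as an engineer would, in place of code of your own. Each camera call takes 0.05 s, during which the arm holds its last target.

## Working session

There is one attempt and no reset: what is moved stays moved. The work goes in short steps, Python scripts to look and compute and a shell command to move; the robot and the scene stay as the last step left them, time stands still between calls to the robot, and variables do not carry over. Pictures are saved under pics/ and viewed, and the job is handed in when it is done.

```bash
ls; mkdir -p pics; python3 - <<'E'
from rig import robot
import cv2,json
s=robot.observe()
for k in s: print(k,s[k])
for n in ("scene","side","wrist"):
    c=robot.camera(n); cv2.imwrite(f"pics/{n}0.png",c["frame"][:,:,::-1]); print(n,c["K"],c["dist_coeffs"],c["rvec"],c["tvec"])
E
```

```text
pics
t 0.0
q [-5.28493748e+01  2.20916115e+01  3.79242746e-01 -2.88020886e-02
 -6.84106881e+01 -1.48151511e+01]
joint_vel [-0.08348292  0.12649289  0.08983591 -0.038239    0.00922664  0.0022628 ]
effort [-2.02371571e-04 -3.92289913e+01  1.88395053e+01  4.18606773e+00
 -4.77961570e-03 -1.21648961e-05]
eef_pos [ 0.23729872 -0.57756701  0.23020944]
tcp_rot [ 1.79874189e+02 -5.59734418e-03 -1.57675146e+02]
wrist_force [0.25665981 0.22938393 1.21398525]
moment [-0.08417718  0.00415281 -0.02588215]
grip_width 0.08550661096859045
scene [[395.60743137   0.         321.45742952]
 [  0.         395.60743137 195.98107102]
 [  0.           0.           1.        ]] [-0.03918414  0.          0.          0.          0.        ] [ 1.91117062  1.80287155 -0.58928197] [-0.08800916 -0.40229326  1.56658892]
side [[390.62602738   0.         320.96020287]
 [  0.         390.62602738 197.09912694]
 [  0.           0.           1.        ]] [0.02080673 0.         0.         0.         0.        ] [ 0.5219389  -2.63661493  1.26723259] [0.55513486 0.15040906 0.8479435 ]
wrist [[324.70496729   0.         320.7645524 ]
 [  0.         324.70496729 195.35429259]
 [  0.           0.           1.        ]] [-0.0339143  0.         0.         0.         0.       ] [-1.647631   -2.45436621 -0.36785019] [ 0.62498687 -0.03883075  0.37875358]
```

View pics/scene0.png

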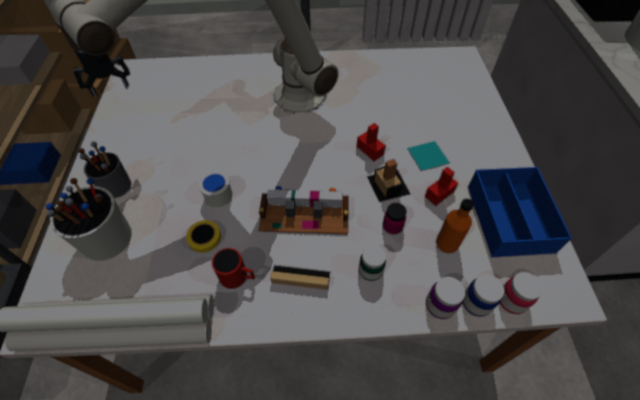

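View pics/side0.png

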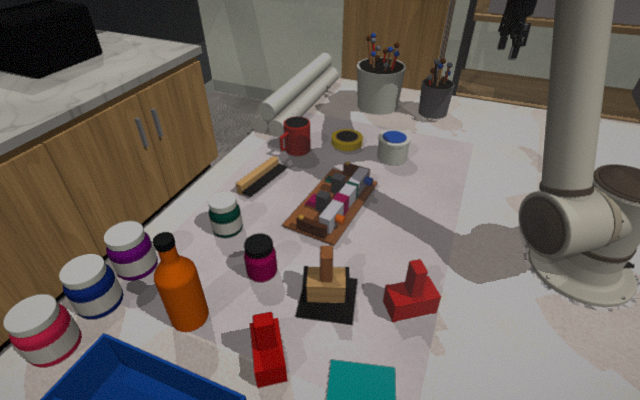

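View pics/wrist0.png

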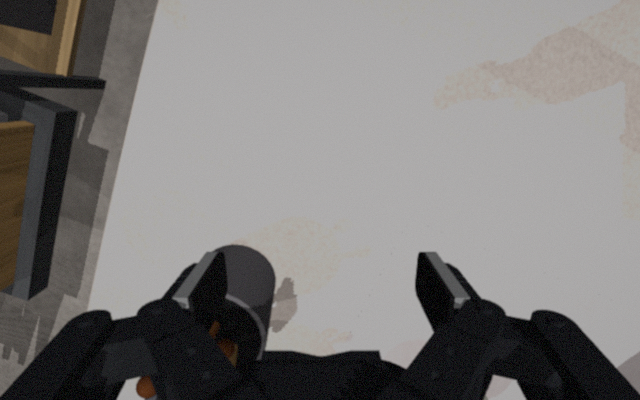

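Mallet candidates in the scene view are the wooden one on the black mat (389,178), a red one at (371,143) and a red one at (441,186). Mat candidates are the black mat (388,183) and a teal square (428,155). By the description I choose the wooden mallet and the black mat, and I'll check both in a close crop.

```bash
cat > h.py <<'E'
import numpy as np, cv2
from rig import robot
def cam(n):
    c=robot.camera(n); c["R"]=cv2.Rodrigues(np.array(c["rvec"],float))[0]; c["t"]=np.array(c["tvec"],float).reshape(3)
    c["K"]=np.array(c["K"],float); c["d"]=np.array(c["dist_coeffs"],float); return c
def ray(c,uv):
    p=cv2.undistortPoints(np.array(uv,float).reshape(-1,1,2),c["K"],c["d"]).reshape(-1,2)
    d=np.c_[p,np.ones(len(p))]@c["R"]; return -c["R"].T@c["t"], d
def onz(c,uv,z):
    o,d=ray(c,uv); return o+d*((z-o[2])/d[:,2])[:,None]
def proj(c,P):
    return cv2.projectPoints(np.array(P,float).reshape(-1,1,3),np.array(c["rvec"],float),c["t"],c["K"],c["d"])[0].reshape(-1,2)
def tri(c1,u1,c2,u2):
    A=[];b=[]
    for c,u in((c1,u1),(c2,u2)):
        o,d=ray(c,u);d=d[0]/np.linalg.norm(d[0]);M=np.eye(3)-np.outer(d,d);A.append(M);b.append(M@o)
    x=np.linalg.lstsq(np.vstack(A),np.hstack(b),rcond=None)[0]
    return x,[np.linalg.norm(A[i]@x-b[i]) for i in(0,1)]
def crop(c,x0,y0,x1,y1,s,f):
    cv2.imwrite(f,cv2.resize(c["frame"][y0:y1,x0:x1,::-1],None,fx=s,fy=s,interpolation=cv2.INTER_CUBIC))
E
python3 - <<'E'
from h import *
a=cam("scene");b=cam("side")
crop(a,250,170,420,245,4.7,"pics/s1.png")
crop(b,270,150,390,330,3.3,"pics/d1.png")
E
```

```text
(no output)
```

View pics/s1.png

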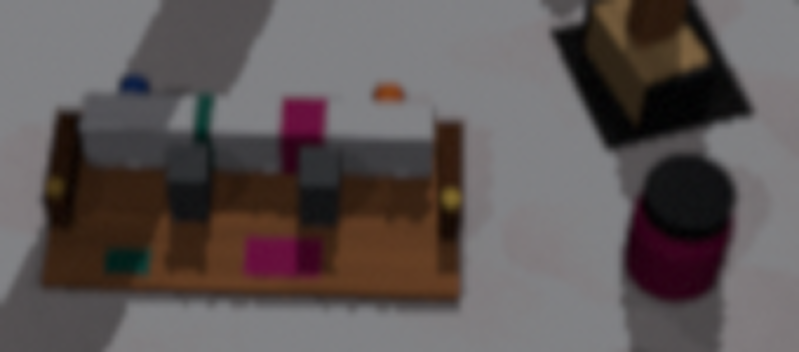

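View pics/d1.png

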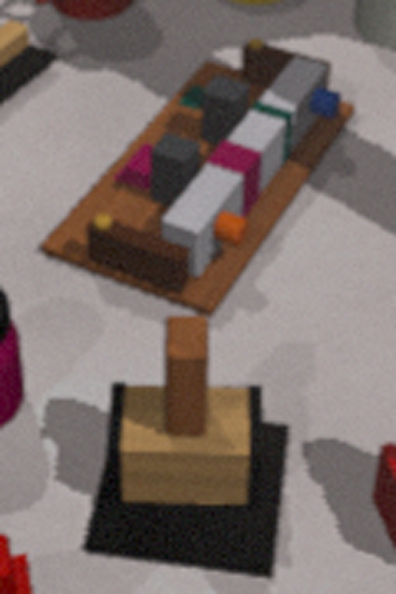

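The crop confirms the choice: a wooden head with a black rubber face, standing on a black mat. Orange is at the +y end and blue at the -y end. Next I measure.

```bash
python3 - <<'E'
from h import *
np.set_printoptions(precision=4,suppress=True)
a=cam("scene");b=cam("side")
S=lambda l:[[x/4.7+250-.4,y/4.7+170-.4] for x,y in l]
D=lambda l:[[x/3.3+270-.35,y/3.3+150-.35] for x,y in l]
def rep(n,P):
    print(n,"\n",P[:,:2],"cen",P[:,:2].mean(0),"sides",[round(float(np.linalg.norm(P[i]-P[(i+1)%4])),4) for i in range(4)],"ang",[round(float(np.degrees(np.arctan2(*(P[(i+1)%4]-P[i])[[1,0]]))),1) for i in range(4)])
rep("base side",onz(b,D([(42,250),(207,312),(352,105),(210,62)]),.010))
rep("mat side",onz(b,D([(117,383),(288,425),(270,576),(86,549)]),.004))
rep("head side",onz(b,D([(122,392),(250,388),(250,450),(122,455)]),.054))
rep("handle side",onz(b,D([(166,320),(207,318),(208,355),(168,357)]),.124))
print(onz(a,S([(42,282),(460,292)]),.01))
print("mat scene",onz(a,S([(552,33),(610,148),(752,112)]),.004))
print("headtop scene",onz(a,S([(587,25),(640,85),(708,55)]),.054))
# black mat mask
for n,c,box in(("scene",a,(360,160,415,205)),("side",b,(290,255,365,330))):
    f=c["frame"].astype(int); m=(f.max(2)<38).astype(np.uint8); x0,y0,x1,y1=box
    mm=np.zeros_like(m); mm[y0:y1,x0:x1]=m[y0:y1,x0:x1]
    cs=max(cv2.findContours(mm,cv2.RETR_EXTERNAL,cv2.CHAIN_APPROX_NONE)[0],key=cv2.contourArea)
    h=cv2.convexHull(cs); ap=cv2.approxPolyDP(h,3,True).reshape(-1,2); print(n,ap.tolist()); print(onz(c,ap,.004))
# studs
for n,c,bx in(("scene",a,(250,180,350,215)),("side",b,(310,165,390,235))):
    hsv=cv2.cvtColor(c["frame"],cv2.COLOR_RGB2HSV)
    for nm,lo,hi in(("or",(5,150,90),(18,255,255)),("bl",(108,120,40),(125,255,255))):
        m=cv2.inRange(hsv,lo,hi); mm=np.zeros_like(m);x0,y0,x1,y1=bx;mm[y0:y1,x0:x1]=m[y0:y1,x0:x1]
        k,l,st,ce=cv2.connectedComponentsWithStats(mm)
        for i in range(1,k):
            if st[i,4]>5: print(n,nm,st[i],ce[i],onz(c,[ce[i]],.04))
E
```

```text
base side 
 [[ 0.6447  0.1354]
 [ 0.5113  0.1483]
 [ 0.4861 -0.1216]
 [ 0.6182 -0.1357]] cen [0.5651 0.0066] sides [0.1341, 0.2711, 0.1329, 0.2725] ang [174.5, -95.3, -6.1, 84.4]
mat side 
 [[0.5445 0.2256]
 [0.4299 0.2162]
 [0.4052 0.3235]
 [0.5094 0.3472]] cen [0.4723 0.2781] sides [0.115, 0.1101, 0.1068, 0.1266] ang [-175.3, 103.0, 12.8, -73.9]
head side 
 [[0.5195 0.2706]
 [0.4495 0.2384]
 [0.4339 0.2822]
 [0.5004 0.3134]] cen [0.4758 0.2762] sides [0.077, 0.0465, 0.0734, 0.0469] ang [-155.3, 109.6, 25.2, -65.9]
handle side 
 [[0.4917 0.2681]
 [0.471  0.2579]
 [0.4604 0.2837]
 [0.48   0.2934]] cen [0.4758 0.2758] sides [0.0231, 0.0279, 0.0219, 0.0279] ang [-153.8, 112.2, 26.2, -65.2]
[[ 0.6219 -0.137   0.01  ]
 [ 0.6451  0.1296  0.01  ]]
mat scene [[0.4338 0.2154 0.004 ]
 [0.5352 0.2422 0.004 ]
 [0.5111 0.344  0.004 ]]
headtop scene [[0.468  0.2305 0.054 ]
 [0.5206 0.2586 0.054 ]
 [0.4984 0.3078 0.054 ]]
scene [[396, 170], [408, 193], [379, 200], [368, 177]]
[[0.4113 0.3165 0.004 ]
 [0.5091 0.3391 0.004 ]
 [0.5309 0.2416 0.004 ]
 [0.4356 0.2184 0.004 ]]
side [[305, 267], [347, 268], [355, 281], [351, 323], [296, 315]]
[[0.5432 0.229  0.004 ]
 [0.4586 0.1972 0.004 ]
 [0.4315 0.2241 0.004 ]
 [0.4069 0.3214 0.004 ]
 [0.5098 0.345  0.004 ]]
scene or [331 189   4   2   8] [332.5 189.5] [[0.5072 0.0942 0.04  ]]
scene bl [276 186   5   3  11] [278.     187.3636] [[ 0.4885 -0.0766  0.04  ]]
side or [310 181  15  14  41] [317.0976 188.0976] [[0.6096 0.0041 0.04  ]]
side or [354 205   5   4   8] [356.125 206.875] [[0.4933 0.0372 0.04  ]]
side or [310 208   8  12  50] [312.5  213.76] [[0.5807 0.1005 0.04  ]]
side or [347 209  10   6  16] [351.     211.6875] [[0.4989 0.0587 0.04  ]]
side or [332 214  15  21 144] [339.6875 223.1389] [[0.5099 0.1068 0.04  ]]
side bl [364 177   8   8  43] [367.6744 180.4186] [[ 0.4994 -0.0771  0.04  ]]
```

```bash
cat >> h.py <<'E'
def plan(x,y,z,yaw):
    s=robot.observe(); p=np.array(s["eef_pos"]); r=np.array(s["tcp_rot"])
    yw=np.radians(r[2]); tx=np.array([np.cos(yw),np.sin(yw)]); ty=np.array([np.sin(yw),-np.cos(yw)])
    d=np.array([x,y,z])-p; dyaw=(yaw-r[2]+180)%360-180
    print("t",s["t"],"pos",p.round(4),"rot",r.round(2),"F",np.round(s["wrist_force"],1),"grip",round(s["grip_width"],4))
    print("tool shift mm",round(1e3*d[:2]@tx,1),round(1e3*d[:2]@ty,1),round(-1e3*d[2],1),"in shares",np.round([d[:2]@tx/.03,d[:2]@ty/.03,-d[2]/.03],3),"turn share",round(-dyaw/360,4))
E
python3 - <<'E'
from h import *
np.set_printoptions(precision=3,suppress=True)
a=cam("scene")
for n,u,z in(("magenta",(395,211),.085),("red1",(371,128),.12),("red2",(446,173),.12),("tub",(214,182),.072),("bottle",(466,203),.21),("green",(373,256),.09)): print(n,onz(a,[u],z))
plan(.476,.276,.20,-65)
E
python3 -m creep '[[0,0,0,-0.0235,85],[0,0,0,-0.0235,85],[0,0,0,-0.0235,85],[0,0,0,-0.0235,85],[0,0,0,-0.0235,85],[0,0,0,-0.0235,85],[0,0,0,-0.0235,85],[0,0,0,-0.0235,85],[0,0,0,-0.0235,85],[0,0,0,-0.0235,85]]'
python3 -c "
from h import *
plan(.476,.276,.20,-65)"
```

```text
magenta [[0.629 0.265 0.085]]
red1 [[0.325 0.232 0.12 ]]
red2 [[0.526 0.43  0.12 ]]
tub [[ 0.48  -0.271  0.072]]
bottle [[0.697 0.418 0.21 ]]
green [[0.771 0.182 0.09 ]]
t 0.4 pos [ 0.237 -0.578  0.231] rot [ 179.98   -0.   -157.67] F [ 0.  -0.1 -0.3] grip 0.0854
tool shift mm -545.1 699.3 31.1 in shares [-18.171  23.311   1.038] turn share -0.2574
t: 1.4
eef_pos: [0.2375, -0.5781, 0.2313]
tcp_rot: [-180.0, -0.0, -72.7]
wrist_force: [-0.4, -0.4, -0.6]
grip_width: 0.085
t 1.4 pos [ 0.2375 -0.5781  0.2313] rot [-180.     -0.    -72.72] F [-0.4 -0.4 -0.6] grip 0.085
tool shift mm -744.6 -481.4 31.3 in shares [-24.822 -16.047   1.044] turn share -0.0214
```

```bash

python3 -m creep '[[-0.83,-0.535,0,0,85],[-0.83,-0.535,0,0,85],[-0.83,-0.535,0,0,85],[-0.83,-0.535,0,0,85],[-0.83,-0.535,0,0,85],[-0.83,-0.535,0,0,85],[-0.83,-0.535,0,0,85],[-0.83,-0.535,0,0,85],[-0.83,-0.535,0,0,85],[-0.83,-0.535,0,0,85]]'
python3 -m creep '[[-0.83,-0.535,0,0,85],[-0.83,-0.535,0,0,85],[-0.83,-0.535,0,0,85],[-0.83,-0.535,0,0,85],[-0.83,-0.535,0,0,85],[-0.83,-0.535,0,0,85],[-0.83,-0.535,0,0,85],[-0.83,-0.535,0,0,85],[-0.83,-0.535,0,0,85],[0,0,0,-0.0214,85]]'
python3 -c "
from h import *
plan(.476,.276,.20,-65)"
```

```text
t: 2.4
eef_pos: [0.3187, -0.292, 0.2315]
tcp_rot: [-180.0, -0.0, -73.1]
wrist_force: [0.0, 0.7, -0.4]
grip_width: 0.085
t: 3.4
eef_pos: [0.3925, -0.0344, 0.2317]
tcp_rot: [-179.9, -0.0, -65.0]
wrist_force: [-0.7, -0.3, -0.4]
grip_width: 0.0852
t 3.4 pos [ 0.3925 -0.0344  0.2317] rot [-1.7991e+02 -1.0000e-02 -6.4970e+01] F [-0.7 -0.3 -0.4] grip 0.0852
tool shift mm -245.9 -207.0 31.7 in shares [-8.196 -6.901  1.057] turn share 0.0001
```

```bash

python3 -m creep '[[-0.9,-0.765,0,0,85],[-0.9,-0.765,0,0,85],[-0.9,-0.765,0,0,85],[-0.9,-0.765,0,0,85],[-0.9,-0.765,0,0,85],[-0.9,-0.765,0,0,85],[-0.9,-0.765,0,0,85],[-0.9,-0.765,0,0,85],[-0.9,-0.765,0,0,85],[0,0,0,0,85]]'
python3 - <<'E'
from h import *
plan(.476,.276,.20,-65)
for n in("wrist","scene"):
    c=cam(n); cv2.imwrite(f"pics/{n}2.png",c["frame"][:,:,::-1])
E
```

```text
t: 4.4
eef_pos: [0.4789, 0.2737, 0.2307]
tcp_rot: [-180.0, 0.0, -65.2]
wrist_force: [0.8, -0.9, 0.6]
grip_width: 0.085
t 4.4 pos [0.4789 0.2737 0.2307] rot [-179.96    0.    -65.19] F [ 0.8 -0.9  0.6] grip 0.085
tool shift mm -3.3 1.7 30.7 in shares [-0.109  0.056  1.023] turn share -0.0005
```

View pics/wrist2.png

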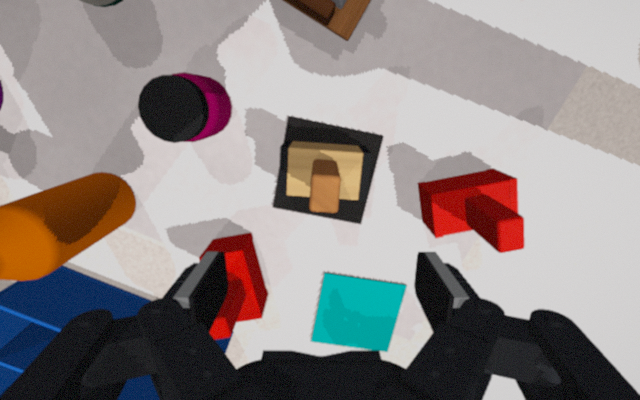

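The wrist view shows the mallet square to the jaws: handle top about (324,188–212), mat corners about (288,117) and (361,222). I'll measure it more closely from here.

```bash
python3 - <<'E'
from h import *
c=cam("wrist"); crop(c,265,105,395,230,5,"pics/w3.png")
E
```

```text
(no output)
```

View pics/w3.png

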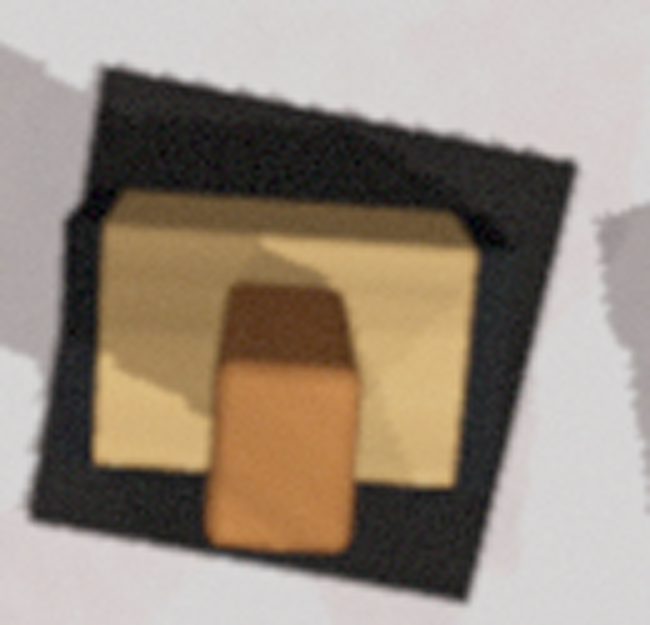

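```bash
python3 - <<'E'
from h import *
np.set_printoptions(precision=4,suppress=True)
c=cam("wrist")
W=lambda l:[[x/5+265-.4,y/5+105-.4] for x,y in l]
def rep(n,P):
    print(n,P[:,:2].tolist() and "","cen",P[:,:2].mean(0),"sides",[round(float(np.linalg.norm(P[i]-P[(i+1)%4])),4) for i in range(4)],"ang",[round(float(np.degrees(np.arctan2(*(P[(i+1)%4]-P[i])[[1,0]]))),1) for i in range(4)])
rep("head",onz(c,W([(103,222),(478,248),(455,488),(92,467)]),.054))
rep("handle",onz(c,W([(218,362),(358,370),(352,555),(205,545)]),.124))
rep("mat",onz(c,W([(103,68),(575,162),(467,602),(32,517)]),.004))
E
```

```text
head  cen [0.4767 0.2717] sides [0.0742, 0.0501, 0.075, 0.0507] ang [-159.4, 111.1, 21.1, -69.8]
handle  cen [0.4768 0.2713] sides [0.0221, 0.0311, 0.0241, 0.0308] ang [-158.8, 113.6, 20.4, -70.0]
mat  cen [0.4703 0.2788] sides [0.1079, 0.1087, 0.1077, 0.1074] ang [-166.5, 103.5, 12.8, -76.4]
```

```bash

python3 -m creep '[[0,0,0,0.0114,85],[0,0,0,0,85],[0,0,0,0,85],[0,0,0,0,85],[0,0,0.3,0,85],[0,0,0.3,0,85],[0,0,0,0,85],[0,0,0,0,85],[0,0,0,0,85],[0,0,0,0,85]]'
python3 - <<'E'
from h import *
plan(.4767,.2720,.069,-69.3)
E
```

```text
t: 5.6
eef_pos: [0.4781, 0.2705, 0.2136]
tcp_rot: [-180.0, 0.0, -69.5]
wrist_force: [0.3, -0.3, -0.1]
grip_width: 0.0852
t 5.6 pos [0.4781 0.2705 0.2136] rot [-1.7997e+02  1.0000e-02 -6.9460e+01] F [ 0.3 -0.3 -0.1] grip 0.0852
tool shift mm -1.9 0.7 144.6 in shares [-0.063  0.025  4.818] turn share -0.0004
```

```bash

python3 -m creep '[[-0.06,0.02,0.3,0,85],[0,0,0.6,0,85],[0,0,0.6,0,85],[0,0,0.6,0,85],[0,0,0.6,0,85],[0,0,0.6,0,85],[0,0,0.5,0,85],[0,0,0.5,0,85],[0,0,0.3,0,85],[0,0,0.2,0,85]]'
python3 - <<'E'
from h import *
plan(.4767,.2720,.069,-69.3)
c=cam("side");crop(c,250,180,420,330,4,"pics/d4.png")
E
```

```text
t: 6.6
eef_pos: [0.4764, 0.2716, 0.0683]
tcp_rot: [179.9, -0.0, -69.5]
wrist_force: [0.0, 1.0, 0.3]
grip_width: 0.085
t 6.6 pos [0.4764 0.2716 0.0683] rot [ 1.7993e+02 -3.0000e-02 -6.9460e+01] F [0.  1.  0.3] grip 0.085
tool shift mm -0.3 -0.4 -0.7 in shares [-0.009 -0.015 -0.023] turn share -0.0004
```

View pics/d4.png

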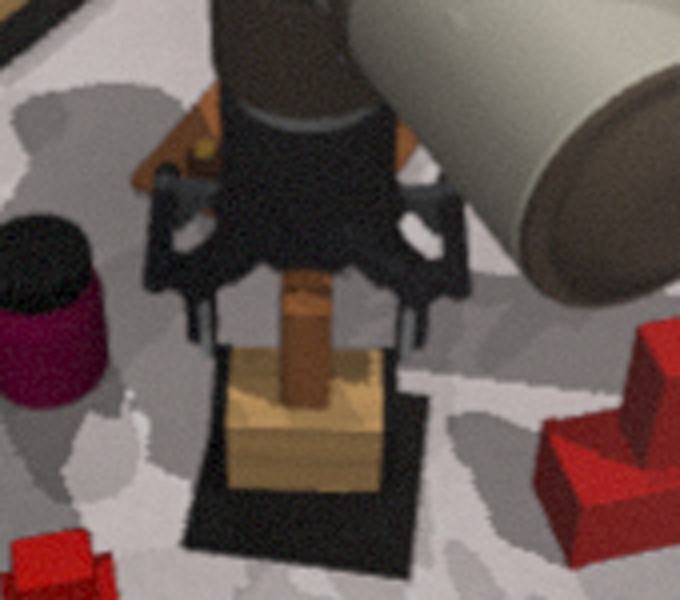

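The handle stands centred between the fingers, clear of the head top. Now I close.

```bash

python3 -m creep '[[0,0,0,0,70],[0,0,0,0,50],[0,0,0,0,35],[0,0,0,0,20],[0,0,0,0,10],[0,0,0,0,10],[0,0,0,0,10],[0,0,0,0,10],[0,0,0,0,10],[0,0,0,0,10]]' 100
python3 -c "
from h import *
plan(.4767,.2720,.069,-69.3)"
```

```text
t: 7.65
eef_pos: [0.4769, 0.272, 0.07]
tcp_rot: [-180.0, 0.0, -69.5]
wrist_force: [-1.8, 0.1, 5.3]
grip_width: 0.0224
t 7.65 pos [0.4769 0.272  0.07  ] rot [-1.7995e+02  1.0000e-02 -6.9450e+01] F [-1.8  0.1  5.3] grip 0.0224
tool shift mm -0.0 0.1 1.0 in shares [-0.002  0.005  0.033] turn share -0.0004
```

```bash

python3 -m creep '[[0,0,-0.1,0,10],[0,0,-0.3,0,10],[0,0,-0.4,0,10],[0,0,-0.4,0,10],[0,0,-0.4,0,10],[0,0,-0.4,0,10],[0,0,-0.4,0,10],[0,0,-0.3,0,10],[0,0,-0.1,0,10],[0,0,0,0,10]]'
python3 - <<'E'
from h import *
plan(.435,.10,.15,-95.5)
for n in("wrist","side"):
    c=cam(n); cv2.imwrite(f"pics/{n}5.png",c["frame"][:,:,::-1])
E
```

```text
t: 8.65
eef_pos: [0.4767, 0.2719, 0.1538]
tcp_rot: [-180.0, 0.0, -69.5]
wrist_force: [-0.1, -0.3, -3.2]
grip_width: 0.0227
t 8.65 pos [0.4767 0.2719 0.1538] rot [-1.7996e+02  3.0000e-02 -6.9470e+01] F [-0.1 -0.3 -3.2] grip 0.0227
tool shift mm 146.4 99.4 3.8 in shares [4.879 3.313 0.126] turn share 0.0723
```

View pics/wrist5.png

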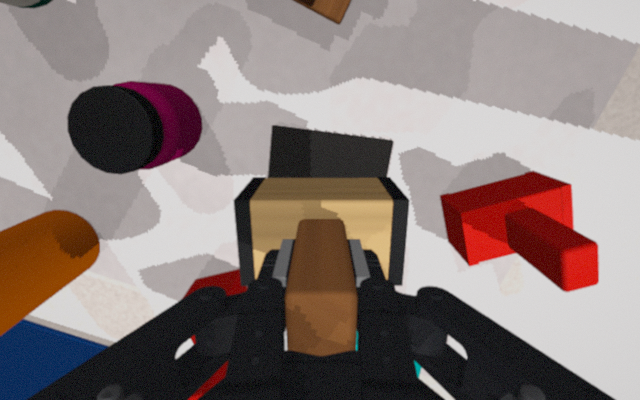

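View pics/side5.png

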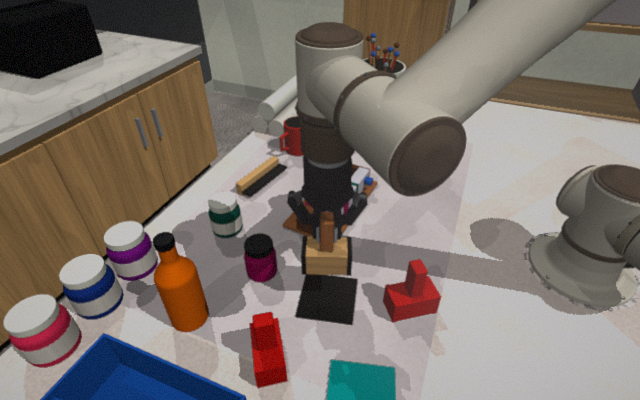

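```bash

python3 -m creep '[[0.81,0.55,0,0,10],[0.81,0.55,0,0,10],[0.81,0.55,0,0,10],[0.81,0.55,0,0,10],[0.81,0.55,0,0,10],[0.81,0.55,0,0,10],[0,0,0,0.018,10],[0,0,0,0.018,10],[0,0,0,0.018,10],[0,0,0,0.018,10]]'
python3 - <<'E'
from h import *
plan(.435,.10,.15,-95.5)
for n in("wrist","side","scene"):
    c=cam(n); cv2.imwrite(f"pics/{n}6.png",c["frame"][:,:,::-1])
E
```

```text
t: 9.75
eef_pos: [0.4348, 0.1002, 0.1528]
tcp_rot: [179.9, -0.0, -95.7]
wrist_force: [-0.6, 0.6, -3.6]
grip_width: 0.0228
t 9.75 pos [0.4348 0.1002 0.1528] rot [ 1.7994e+02 -4.0000e-02 -9.5680e+01] F [-0.6  0.6 -3.6] grip 0.0228
tool shift mm 0.2 -0.3 2.8 in shares [ 0.006 -0.009  0.094] turn share -0.0005
```

View pics/wrist6.png

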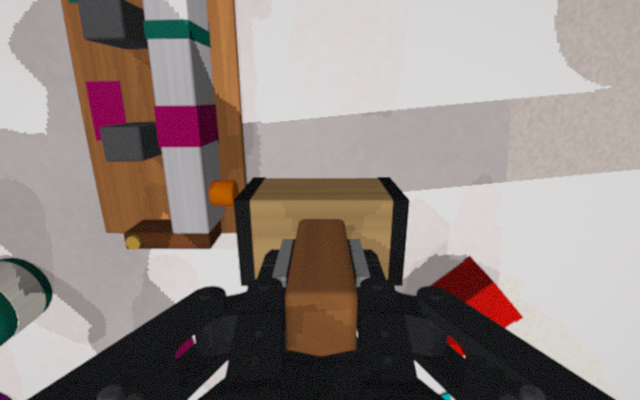

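View pics/side6.png

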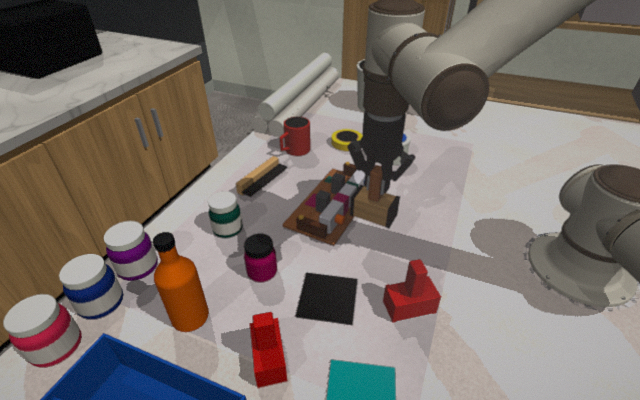

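View pics/scene6.png

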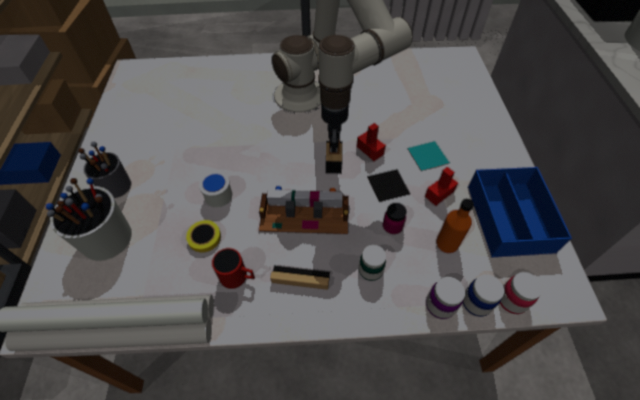

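The wrist view shows the orange stud at (222,192), the jig base's near corner by (245,233), and the bar's top between x 145 and 218. The mallet is clear of the stud and still aligned. I'll measure the jig from this view.

```bash
python3 - <<'E'
from h import *
c=cam("wrist"); crop(c,55,0,260,255,2.35,"pics/w7.png"); c["frame"];crop(c,130,90,260,255,3.6,"pics/w7b.png")
E
```

```text
(no output)
```

View pics/w7.png

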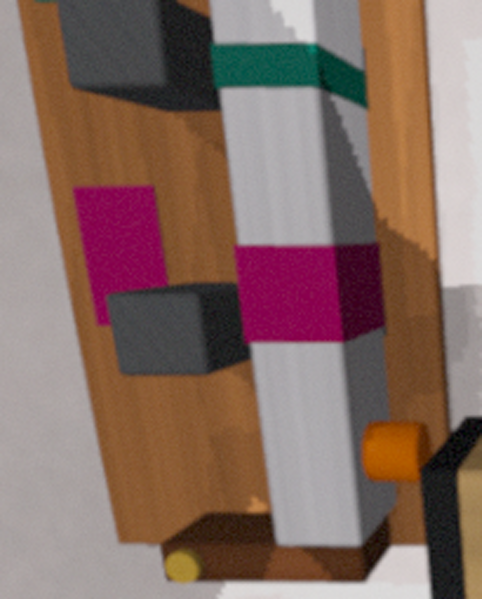

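View pics/w7b.png

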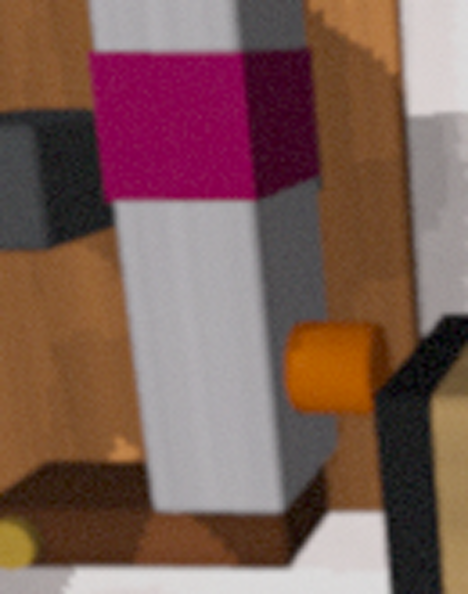

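```bash
python3 - <<'E'
from h import *
np.set_printoptions(precision=4,suppress=True)
c=cam("wrist")
W=lambda l:[[x/2.35+55-.3,y/2.35-.3] for x,y in l]
V=lambda l:[[x/3.6+130-.4,y/3.6+90-.4] for x,y in l]
def a(P): d=P[-1]-P[0]; return np.degrees(np.arctan2(-d[0],d[1]))*1
for n,p,z in(("near edge",[(447,400),(435,150)],.01),("far edge",[(118,540),(20,0)],.01),("end",[(420,543),(118,543)],.01),
 ("bar near",[(360,545),(320,45)],.056),("bar far",[(275,545),(213,45)],.056)):
    P=onz(c,W(p),z); d=P[1]-P[0]; print(n,P[:,:2].tolist(),"ang",np.degrees(np.arctan2(d[1],d[0])))
print("stud face",onz(c,V([(382,325),(384,368),(378,412)]),.04)[:,:2])
print("stud y edges top z .051",onz(c,V([(340,322),(340,412)]),.045)[:,:2])
E
```

```text
near edge [[0.502277591941071, 0.0819670235802847], [0.49247969452823304, -0.00688655342741604]] ang -96.292591539246
far edge [[0.6468346294883452, 0.126998571229853], [0.6265273626357635, -0.06976523223609551]] ang -95.89242416054762
end [[0.5226916165541752, 0.13940163962104699], [0.6472248208367595, 0.12829898852879318]] ang -5.094686302021407
bar near [[0.5281084125559967, 0.11991020035374686], [0.5105194174474516, -0.03283285260673674]] ang -96.56891262191185
bar far [[0.5572998651129469, 0.11729338244636894], [0.5412804084518594, -0.036209344989502776]] ang -95.9577886315498
stud face [[0.5033 0.0835]
 [0.5045 0.0935]
 [0.5077 0.1038]]
stud y edges top z .051 [[0.511  0.0808]
 [0.5148 0.1015]]
```

```bash
cat >> h.py <<'E'
E_=np.array([np.cos(np.radians(-6)),np.sin(np.radians(-6))]);N_=np.array([-E_[1],E_[0]])
def st():
    s=robot.observe(); p=np.array(s["eef_pos"]); f=np.array(s["wrist_force"])
    print("t",round(s["t"],2),"e %.1f n %.1f z %.1f mm"%(p[:2]@E_*1e3,p[:2]@N_*1e3,p[2]*1e3),"Fe %.1f Fn %.1f Fz %.1f"%(f[:2]@E_,f[:2]@N_,f[2]),"yaw",round(s["tcp_rot"][2],2))
E
python3 -m creep '[[0,0,0.2,0.001,10],[0,0,0.3,0,10],[0,0,0.3,0,10],[0,0,0.3,0,10],[0,0,0.3,0,10],[0,0,0.3,0,10],[0,0,0.3,0,10],[0,0,0.2,0,10],[0,0,0.13,0,10],[0,0,0,0,10]]'
python3 -c "
from h import *
st()"
python3 -m creep '[[0,-0.1,0,0,10],[0,-0.1,0,0,10],[0,-0.1,0,0,10],[0,-0.1,0,0,10],[0,-0.07,0,0,10],[0,-0.07,0,0,10],[0,-0.05,0,0,10],[0,0,0,0,10],[0,0,0,0,10],[0,0,0,0,10]]'
python3 - <<'E'
from h import *
st()
for n in("wrist","side"):
    c=cam(n)
    if n=="side": crop(c,270,150,430,270,4.5,"pics/side8.png")
    else: crop(c,130,90,330,290,3,"pics/wrist8.png")
E
```

```text
t: 11.0
eef_pos: [0.4349, 0.1004, 0.0829]
tcp_rot: [179.9, -0.0, -95.7]
wrist_force: [-1.2, -0.3, -4.1]
grip_width: 0.0229
t 11.0 e 422.0 n 145.3 z 82.9 mm Fe -1.1 Fn -0.4 Fz -4.1 yaw -95.75
t: 12.0
eef_pos: [0.4526, 0.0987, 0.0834]
tcp_rot: [180.0, -0.0, -95.7]
wrist_force: [0.3, -0.1, -3.1]
grip_width: 0.0231
t 12.0 e 439.8 n 145.5 z 83.4 mm Fe 0.3 Fn -0.1 Fz -3.1 yaw -95.75
```

View pics/wrist8.png

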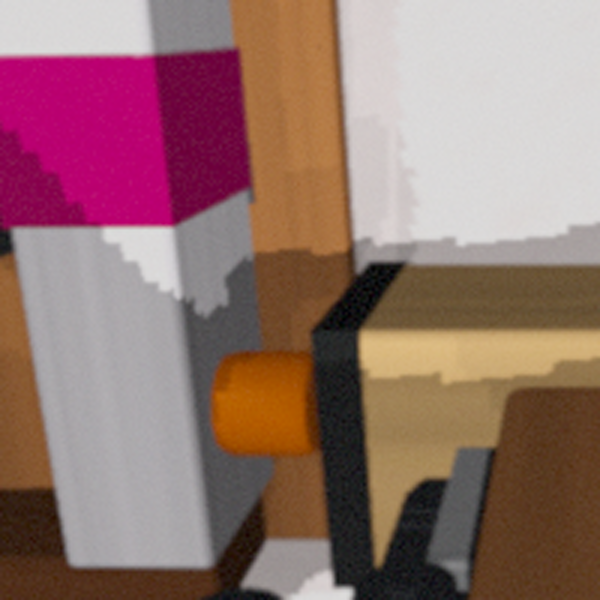

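View pics/side8.png

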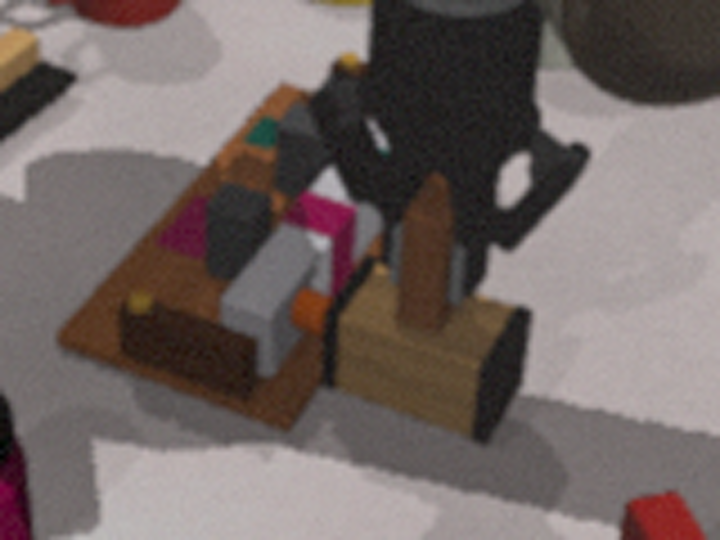

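The mallet face squarely covers the orange stud with a small gap, and the fingers are clear of the bar. I'll advance slowly, watching the force.

```bash

python3 -m creep '[[0,-0.02,0,0,10],[0,-0.02,0,0,10],[0,-0.02,0,0,10],[0,-0.02,0,0,10],[0,-0.02,0,0,10],[0,-0.02,0,0,10],[0,0,0,0,10],[0,0,0,0,10],[0,0,0,0,10],[0,0,0,0,10]]'
python3 -c "
from h import *
st()"
```

```text
t: 13.1
eef_pos: [0.4563, 0.0984, 0.0834]
tcp_rot: [180.0, -0.0, -95.7]
wrist_force: [-0.9, 0.4, -3.3]
grip_width: 0.023
t 13.1 e 443.5 n 145.5 z 83.4 mm Fe -0.9 Fn 0.3 Fz -3.3 yaw -95.75
```

```bash

python3 -m creep '[[0,-0.02,0,0,10],[0,-0.02,0,0,10],[0,-0.02,0,0,10],[0,0,0,0,10],[0,0,0,0,10],[0,0,0,0,10],[0,0,0,0,10],[0,0,0,0,10],[0,0,0,0,10],[0,0,0,0,10]]'
python3 -c "
from h import *
st()"
```

```text
t: 14.1
eef_pos: [0.4581, 0.0982, 0.0834]
tcp_rot: [-180.0, -0.0, -95.7]
wrist_force: [-0.3, -0.2, -3.8]
grip_width: 0.0231
t 14.1 e 445.3 n 145.5 z 83.4 mm Fe -0.3 Fn -0.3 Fz -3.8 yaw -95.74
```

```bash

python3 -m creep '[[0,-0.02,0,0,10],[0,-0.02,0,0,10],[0,-0.02,0,0,10],[0,-0.02,0,0,10],[0,0,0,0,10],[0,0,0,0,10],[0,0,0,0,10],[0,0,0,0,10],[0,0,0,0,10],[0,0,0,0,10]]'
python3 -c "
from h import *
st()"
```

```text
t: 15.1
eef_pos: [0.4598, 0.0978, 0.0832]
tcp_rot: [179.9, -0.0, -95.8]
wrist_force: [-4.6, 2.0, -1.8]
grip_width: 0.0232
t 15.1 e 447.0 n 145.3 z 83.2 mm Fe -4.8 Fn 1.5 Fz -1.8 yaw -95.76
```

```bash

python3 -m creep '[[0,-0.01,0,0,10],[0,-0.01,0,0,10],[0,-0.01,0,0,10],[0,-0.01,0,0,10],[0,-0.01,0,0,10],[0,-0.01,0,0,10],[0,-0.01,0,0,10],[0,0,0,0,10],[0,0,0,0,10],[0,0,0,0,10]]'
python3 -c "
from h import *
st()"
```

```text
t: 16.1
eef_pos: [0.46, 0.0974, 0.0829]
tcp_rot: [179.7, -0.1, -95.8]
wrist_force: [-9.6, 4.6, 1.7]
grip_width: 0.0227
t 16.1 e 447.3 n 144.9 z 82.9 mm Fe -10.0 Fn 3.5 Fz 1.7 yaw -95.78
```

```bash

python3 -m creep '[[0,-0.01,0,0,10],[0,-0.01,0,0,10],[0,-0.01,0,0,10],[0,-0.01,0,0,10],[0,-0.01,0,0,10],[0,-0.01,0,0,10],[0,-0.01,0,0,10],[0,0,0,0,10],[0,0,0,0,10],[0,0,0,0,10]]'
python3 -c "
from h import *
st()
c=cam('wrist');crop(c,130,90,330,290,3,'pics/wrist9.png')"
```

```text
t: 17.1
eef_pos: [0.4616, 0.0974, 0.0829]
tcp_rot: [179.7, -0.1, -95.8]
wrist_force: [-11.2, 6.3, 2.5]
grip_width: 0.0222
t 17.1 e 448.9 n 145.2 z 82.9 mm Fe -11.8 Fn 5.1 Fz 2.5 yaw -95.78
```

View pics/wrist9.png

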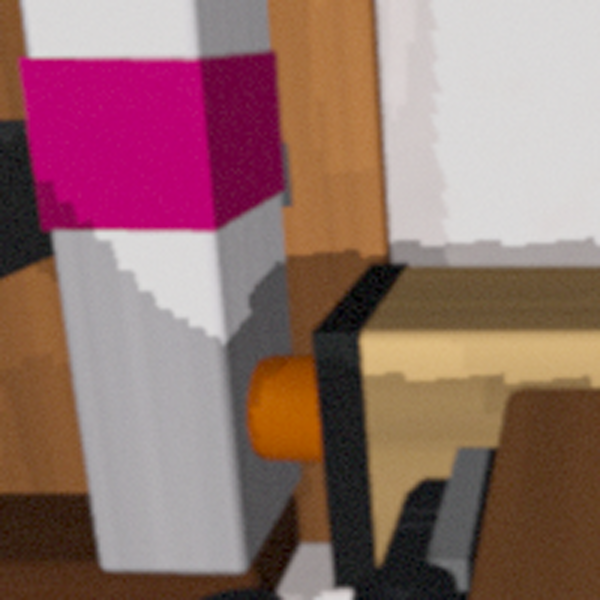

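```bash

python3 -m creep '[[0,-0.01,0,0,10],[0,-0.01,0,0,10],[0,-0.01,0,0,10],[0,-0.01,0,0,10],[0,0,0,0,10],[0,0,0,0,10],[0,0,0,0,10],[0,0,0,0,10],[0,0,0,0,10],[0,0,0,0,10]]'
python3 -c "
from h import *
st()"
```

```text
t: 18.15
eef_pos: [0.4625, 0.0974, 0.0828]
tcp_rot: [179.6, -0.1, -95.8]
wrist_force: [-12.0, 7.8, 2.7]
grip_width: 0.0229
t 18.15 e 449.8 n 145.2 z 82.8 mm Fe -12.8 Fn 6.5 Fz 2.7 yaw -95.78
```

```bash

python3 -m creep '[[0,0.1,0,0,10],[0,0.3,0,0,10],[0,0.3,0,0,10],[0.8,0,0,0,10],[0.8,0,0,0,10],[0.8,0,0,0,10],[0.8,0,0,0,10],[0.8,0,0,0,10],[0.8,0,0,0,10],[0.8,0,0,0,10]]'
python3 - <<'E'
from h import *
st()
c=cam("wrist"); cv2.imwrite("pics/wrist10.png",c["frame"][:,:,::-1])
c=cam("side"); crop(c,270,130,430,250,4.5,"pics/side10.png")
E
```

```text
t: 19.15
eef_pos: [0.4283, -0.0685, 0.0839]
tcp_rot: [-179.9, 0.0, -95.7]
wrist_force: [0.2, -0.3, -4.3]
grip_width: 0.023
t 19.15 e 433.2 n -23.4 z 83.9 mm Fe 0.3 Fn -0.3 Fz -4.3 yaw -95.72
```

View pics/wrist10.png

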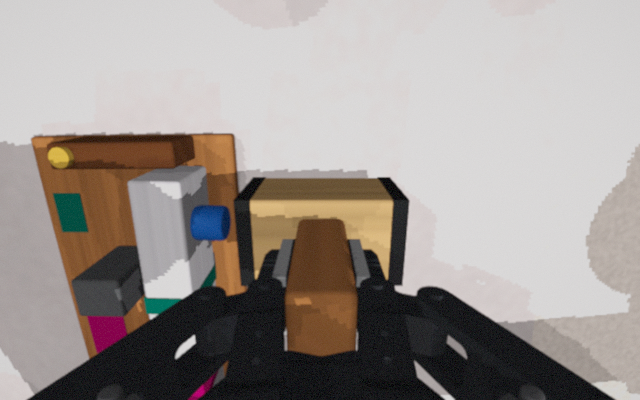

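View pics/side10.png

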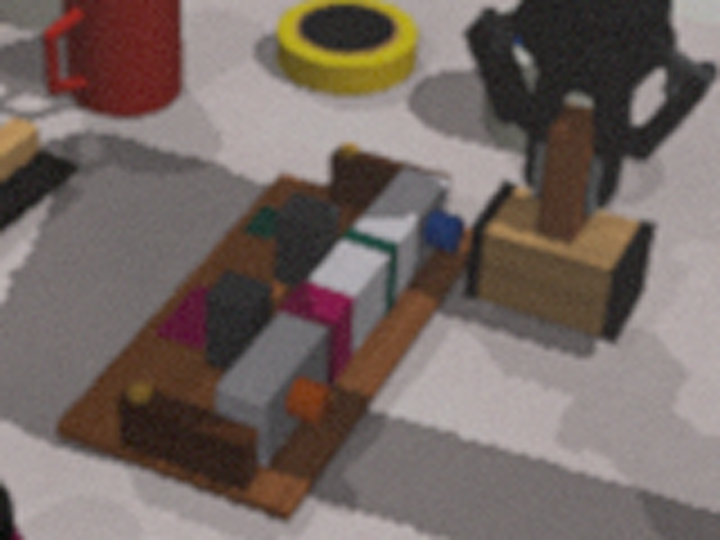

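```bash

python3 -m creep '[[0,-0.06,0,0,10],[0,-0.06,0,0,10],[0,-0.06,0,0,10],[0,-0.06,0,0,10],[0,-0.05,0,0,10],[0,-0.03,0,0,10],[0,-0.02,0,0,10],[0,-0.02,0,0,10],[0,-0.02,0,0,10],[0,0,0,0,10]]'
python3 -c "
from h import *
st()"
python3 -m creep '[[0,-0.02,0,0,10],[0,-0.02,0,0,10],[0,-0.02,0,0,10],[0,-0.02,0,0,10],[0,-0.02,0,0,10],[0,-0.02,0,0,10],[0,0,0,0,10],[0,0,0,0,10],[0,0,0,0,10],[0,0,0,0,10]]'
python3 -c "
from h import *
st()"
```

```text
t: 20.25
eef_pos: [0.4396, -0.0688, 0.0834]
tcp_rot: [-180.0, 0.0, -95.8]
wrist_force: [-0.3, -0.4, -3.6]
grip_width: 0.0228
t 20.25 e 444.4 n -22.5 z 83.4 mm Fe -0.3 Fn -0.5 Fz -3.6 yaw -95.75
t: 21.25
eef_pos: [0.4418, -0.0693, 0.0831]
tcp_rot: [179.8, -0.0, -95.8]
wrist_force: [-5.6, 1.2, -2.0]
grip_width: 0.0231
t 21.25 e 446.6 n -22.7 z 83.1 mm Fe -5.7 Fn 0.6 Fz -2.0 yaw -95.77
```

```bash

python3 -m creep '[[0,-0.02,0,0,10],[0,-0.02,0,0,10],[0,-0.02,0,0,10],[0,-0.02,0,0,10],[0.005,-0.02,0,0,10],[0.005,-0.02,0,0,10],[0.005,-0.02,0,0,10],[0.005,-0.02,0,0,10],[0.005,-0.02,0,0,10],[0,0,0,0,10]]'
python3 -c "
from h import *
st()"
```

```text
t: 22.25
eef_pos: [0.4446, -0.0706, 0.0826]
tcp_rot: [179.5, -0.1, -95.8]
wrist_force: [-8.8, 3.8, 1.3]
grip_width: 0.0229
t 22.25 e 449.6 n -23.8 z 82.6 mm Fe -9.1 Fn 2.8 Fz 1.3 yaw -95.8
```

```bash

python3 -m creep '[[0.004,-0.015,0,0,10],[0.004,-0.015,0,0,10],[0.004,-0.015,0,0,10],[0.004,-0.015,0,0,10],[0.004,-0.015,0,0,10],[0,0,0,0,10],[0,0,0,0,10],[0,0,0,0,10],[0,0,0,0,10],[0,0,0,0,10]]'
python3 -c "
from h import *
st()"
```

```text
t: 23.25
eef_pos: [0.4465, -0.0714, 0.0826]
tcp_rot: [179.5, -0.1, -95.8]
wrist_force: [-9.9, 3.7, 1.9]
grip_width: 0.0229
t 23.25 e 451.5 n -24.4 z 82.6 mm Fe -10.2 Fn 2.6 Fz 1.9 yaw -95.78
```

```bash

python3 -m creep '[[0,0.1,0,0,10],[0,0.3,0,0,10],[0,0.3,0,0,10],[-0.8,0,0,0,10],[-0.81,0,0,0,10],[-0.81,0,0,0,10],[-0.81,0,0,0,10],[-0.81,0,0,0,10],[-0.81,0,0,0,10],[-0.81,0,0,0,10]]'
python3 - <<'E'
from h import *
st()
c=cam("side"); crop(c,270,130,430,250,4.5,"pics/side11.png")
E
```

```text
t: 24.25
eef_pos: [0.4473, 0.1013, 0.084]
tcp_rot: [-179.8, 0.1, -95.7]
wrist_force: [0.5, 0.5, -3.0]
grip_width: 0.0227
t 24.25 e 434.3 n 147.5 z 84.0 mm Fe 0.4 Fn 0.5 Fz -3.0 yaw -95.71
```

View pics/side11.png

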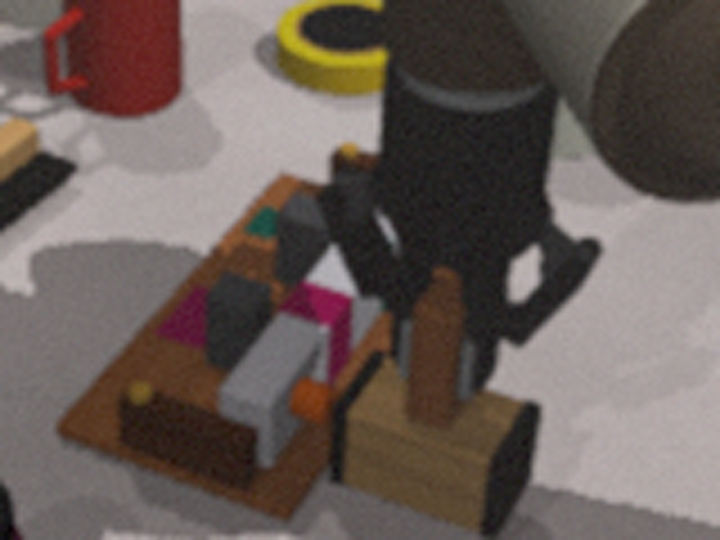

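```bash

python3 -m creep '[[0,-0.06,0,0,10],[0,-0.06,0,0,10],[0,-0.06,0,0,10],[0,-0.06,0,0,10],[0,-0.06,0,0,10],[0,-0.06,0,0,10],[0,-0.03,0,0,10],[0,-0.03,0,0,10],[0,-0.03,0,0,10],[0,-0.03,0,0,10]]'
python3 -c "
from h import *
st()"
python3 -m creep '[[0,-0.02,0,0,10],[0,-0.02,0,0,10],[0,-0.02,0,0,10],[-0.005,-0.02,0,0,10],[-0.005,-0.02,0,0,10],[-0.005,-0.02,0,0,10],[-0.005,-0.02,0,0,10],[-0.005,-0.02,0,0,10],[-0.005,-0.02,0,0,10],[0,0,0,0,10]]'
python3 -c "
from h import *
st()"
```

```text
t: 25.3
eef_pos: [0.4606, 0.0983, 0.0833]
tcp_rot: [179.9, -0.0, -95.7]
wrist_force: [-1.9, 1.9, -2.5]
grip_width: 0.0229
t 25.3 e 447.8 n 145.9 z 83.3 mm Fe -2.0 Fn 1.7 Fz -2.5 yaw -95.75
t: 26.3
eef_pos: [0.4625, 0.0979, 0.0826]
tcp_rot: [179.5, -0.2, -95.8]
wrist_force: [-11.6, 4.2, 3.5]
grip_width: 0.0227
t 26.3 e 449.7 n 145.7 z 82.6 mm Fe -11.9 Fn 2.9 Fz 3.5 yaw -95.79
```

Contact is where predicted and the bar is moving at about 12 N. I continue to the planned stroke.

```bash

python3 -m creep '[[-0.005,-0.017,0,0,10],[-0.005,-0.017,0,0,10],[-0.005,-0.017,0,0,10],[-0.005,-0.017,0,0,10],[-0.005,-0.017,0,0,10],[-0.005,-0.017,0,0,10],[0,0,0,0,10],[0,0,0,0,10],[0,0,0,0,10],[0,0,0,0,10]]'
python3 -c "
from h import *
st()"
```

```text
t: 27.3
eef_pos: [0.4652, 0.0984, 0.0826]
tcp_rot: [179.5, -0.2, -95.8]
wrist_force: [-12.3, 5.2, 3.4]
grip_width: 0.0231
t 27.3 e 452.4 n 146.5 z 82.6 mm Fe -12.7 Fn 3.9 Fz 3.4 yaw -95.82
```

```bash

python3 -m creep '[[0,0.1,0,0,10],[0,0.3,0,0,10],[0,0.3,0,0,10],[0.8,0,0,0,10],[0.81,0,0,0,10],[0.81,0,0,0,10],[0.81,0,0,0,10],[0.81,0,0,0,10],[0.81,0,0,0,10],[0.81,0,0,0,10]]'
python3 -c "
from h import *
st()"
```

```text
t: 28.3
eef_pos: [0.4317, -0.0683, 0.0838]
tcp_rot: [-179.9, 0.0, -95.7]
wrist_force: [0.8, 0.7, -3.3]
grip_width: 0.023
t 28.3 e 436.4 n -22.8 z 83.8 mm Fe 0.7 Fn 0.8 Fz -3.3 yaw -95.72
```

```bash

python3 -m creep '[[0,-0.06,0,0,10],[0,-0.06,0,0,10],[0,-0.06,0,0,10],[0,-0.06,0,0,10],[0,-0.06,0,0,10],[0,-0.06,0,0,10],[0,-0.03,0,0,10],[0,-0.03,0,0,10],[0,-0.03,0,0,10],[0,-0.03,0,0,10]]'
python3 -c "
from h import *
st()"
python3 -m creep '[[0,-0.022,0,0,10],[0,-0.022,0,0,10],[0,-0.022,0,0,10],[0.005,-0.022,0,0,10],[0.005,-0.022,0,0,10],[0.005,-0.022,0,0,10],[0.005,-0.022,0,0,10],[0.005,-0.022,0,0,10],[0.005,-0.022,0,0,10],[0,0,0,0,10]]'
python3 -c "
from h import *
st()"
```

```text
t: 29.3
eef_pos: [0.4449, -0.0691, 0.0831]
tcp_rot: [179.9, -0.0, -95.8]
wrist_force: [-2.8, 1.5, -1.2]
grip_width: 0.023
t 29.3 e 449.7 n -22.2 z 83.1 mm Fe -3.0 Fn 1.2 Fz -1.2 yaw -95.78
t: 30.3
eef_pos: [0.447, -0.0707, 0.0822]
tcp_rot: [179.4, -0.1, -95.8]
wrist_force: [-9.8, 4.2, 1.4]
grip_width: 0.023
t 30.3 e 452.0 n -23.6 z 82.2 mm Fe -10.2 Fn 3.1 Fz 1.4 yaw -95.82
```

```bash

python3 -m creep '[[0.004,-0.016,0,0,10],[0.004,-0.016,0,0,10],[0.004,-0.016,0,0,10],[0.004,-0.016,0,0,10],[0.004,-0.016,0,0,10],[0,0,0,0,10],[0,0,0,0,10],[0,0,0,0,10],[0,0,0,0,10],[0,0,0,0,10]]'
python3 -c "
from h import *
st()"
python3 -m creep '[[0,0.1,0,0,10],[0,0.3,0,0,10],[0,0.3,0,0,10],[-0.8,0,0,0,10],[-0.81,0,0,0,10],[-0.81,0,0,0,10],[-0.81,0,0,0,10],[-0.81,0,0,0,10],[-0.81,0,0,0,10],[-0.81,0,0,0,10]]'
python3 - <<'E'
from h import *
st()
c=cam("side"); crop(c,270,130,430,250,4.5,"pics/side12.png")
E
```

```text
t: 31.3
eef_pos: [0.4491, -0.0715, 0.0822]
tcp_rot: [179.4, -0.1, -95.8]
wrist_force: [-9.8, 4.9, 2.1]
grip_width: 0.0231
t 31.3 e 454.1 n -24.2 z 82.2 mm Fe -10.3 Fn 3.8 Fz 2.1 yaw -95.8
t: 32.3
eef_pos: [0.4507, 0.101, 0.0839]
tcp_rot: [-179.9, 0.1, -95.7]
wrist_force: [0.0, -0.1, -3.6]
grip_width: 0.0228
t 32.3 e 437.6 n 147.6 z 83.9 mm Fe 0.0 Fn -0.1 Fz -3.6 yaw -95.72
```

View pics/side12.png

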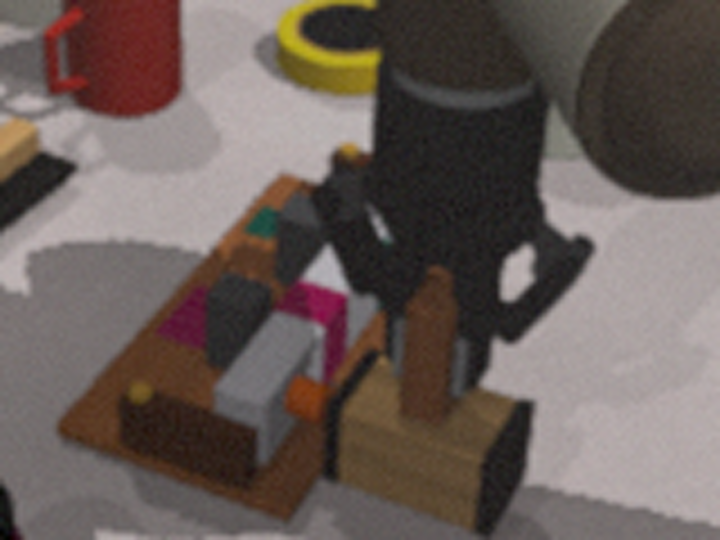

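```bash

python3 -m creep '[[0,-0.06,0,0,10],[0,-0.06,0,0,10],[0,-0.06,0,0,10],[0,-0.06,0,0,10],[0,-0.06,0,0,10],[0,-0.06,0,0,10],[0,-0.03,0,0,10],[0,-0.03,0,0,10],[0,-0.03,0,0,10],[0,-0.03,0,0,10]]'
python3 -c "
from h import *
st()"
python3 -m creep '[[0,-0.024,0,0,10],[0,-0.024,0,0,10],[0,-0.024,0,0,10],[-0.006,-0.024,0,0,10],[-0.006,-0.024,0,0,10],[-0.006,-0.024,0,0,10],[-0.006,-0.024,0,0,10],[-0.006,-0.024,0,0,10],[-0.006,-0.024,0,0,10],[0,0,0,0,10]]'
python3 -c "
from h import *
st()"
```

```text
t: 33.35
eef_pos: [0.4635, 0.098, 0.0832]
tcp_rot: [179.9, -0.1, -95.8]
wrist_force: [-5.1, 2.3, -0.8]
grip_width: 0.023
t 33.35 e 450.7 n 146.0 z 83.2 mm Fe -5.3 Fn 1.8 Fz -0.8 yaw -95.76
t: 34.35
eef_pos: [0.4668, 0.098, 0.0825]
tcp_rot: [179.5, -0.2, -95.8]
wrist_force: [-11.8, 4.9, 2.7]
grip_width: 0.0228
t 34.35 e 454.0 n 146.3 z 82.5 mm Fe -12.3 Fn 3.6 Fz 2.7 yaw -95.81
```

```bash

python3 -m creep '[[-0.004,-0.015,0,0,10],[-0.004,-0.015,0,0,10],[-0.004,-0.015,0,0,10],[-0.004,-0.015,0,0,10],[0,0,0,0,10],[0,0,0,0,10],[0,0,0,0,10],[0,0,0,0,10],[0,0,0,0,10],[0,0,0,0,10]]'
python3 -c "
from h import *
st()"
python3 -m creep '[[0,0.1,0,0,10],[0,0.3,0,0,10],[0,0.3,0,0,10],[0.8,0,0,0,10],[0.81,0,0,0,10],[0.81,0,0,0,10],[0.81,0,0,0,10],[0.81,0,0,0,10],[0.81,0,0,0,10],[0.81,0,0,0,10]]'
python3 -c "
from h import *
st()"
```

```text
t: 35.35
eef_pos: [0.4683, 0.0983, 0.0824]
tcp_rot: [179.5, -0.2, -95.8]
wrist_force: [-11.7, 5.6, 2.9]
grip_width: 0.023
t 35.35 e 455.4 n 146.7 z 82.4 mm Fe -12.2 Fn 4.3 Fz 2.9 yaw -95.82
t: 36.35
eef_pos: [0.435, -0.0686, 0.0838]
tcp_rot: [-179.9, 0.0, -95.7]
wrist_force: [0.1, 0.8, -4.0]
grip_width: 0.023
t 36.35 e 439.8 n -22.8 z 83.8 mm Fe -0.0 Fn 0.8 Fz -4.0 yaw -95.72
```

```bash

python3 -m creep '[[0,-0.06,0,0,10],[0,-0.06,0,0,10],[0,-0.06,0,0,10],[0,-0.06,0,0,10],[0,-0.06,0,0,10],[0,-0.06,0,0,10],[0,-0.03,0,0,10],[0,-0.03,0,0,10],[0,-0.03,0,0,10],[0,-0.03,0,0,10]]'
python3 -c "
from h import *
st()"
python3 -m creep '[[0,-0.022,0,0,10],[0,-0.022,0,0,10],[0,-0.022,0,0,10],[0.005,-0.022,0,0,10],[0.005,-0.022,0,0,10],[0.005,-0.022,0,0,10],[0.005,-0.022,0,0,10],[0.005,-0.022,0,0,10],[0.005,-0.022,0,0,10],[0,0,0,0,10]]'
python3 -c "
from h import *
st()"
```

```text
t: 37.35
eef_pos: [0.4474, -0.0694, 0.0829]
tcp_rot: [179.7, -0.0, -95.8]
wrist_force: [-5.5, 3.3, 0.2]
grip_width: 0.023
t 37.35 e 452.2 n -22.2 z 82.9 mm Fe -5.8 Fn 2.7 Fz 0.2 yaw -95.78
t: 38.35
eef_pos: [0.4503, -0.071, 0.0822]
tcp_rot: [179.4, -0.1, -95.8]
wrist_force: [-8.6, 4.1, 2.2]
grip_width: 0.0229
t 38.35 e 455.2 n -23.6 z 82.2 mm Fe -9.0 Fn 3.2 Fz 2.2 yaw -95.82
```

```bash

python3 -m creep '[[0.004,-0.015,0,0,10],[0.004,-0.015,0,0,10],[0.004,-0.015,0,0,10],[0.004,-0.015,0,0,10],[0,0,0,0,10],[0,0,0,0,10],[0,0,0,0,10],[0,0,0,0,10],[0,0,0,0,10],[0,0,0,0,10]]'
python3 -c "
from h import *
st()"
python3 -m creep '[[0,0.1,0,0,10],[0,0.3,0,0,10],[0,0.3,0,0,10],[-0.8,0,0,0,10],[-0.81,0,0,0,10],[-0.81,0,0,0,10],[-0.81,0,0,0,10],[-0.81,0,0,0,10],[-0.81,0,0,0,10],[-0.81,0,0,0,10]]'
python3 - <<'E'
from h import *
st()
c=cam("side"); crop(c,270,130,430,250,4.5,"pics/side13.png")
c=cam("wrist"); crop(c,60,60,260,260,3,"pics/wrist13.png")
E
```

```text
t: 39.35
eef_pos: [0.4518, -0.0717, 0.0822]
tcp_rot: [179.4, -0.1, -95.8]
wrist_force: [-9.3, 4.3, 2.1]
grip_width: 0.0232
t 39.35 e 456.8 n -24.0 z 82.2 mm Fe -9.7 Fn 3.3 Fz 2.1 yaw -95.8
t: 40.35
eef_pos: [0.4535, 0.1009, 0.0839]
tcp_rot: [-179.9, 0.1, -95.7]
wrist_force: [-0.1, -0.2, -4.0]
grip_width: 0.0231
t 40.35 e 440.4 n 147.8 z 83.9 mm Fe -0.0 Fn -0.2 Fz -4.0 yaw -95.72
```

View pics/wrist13.png

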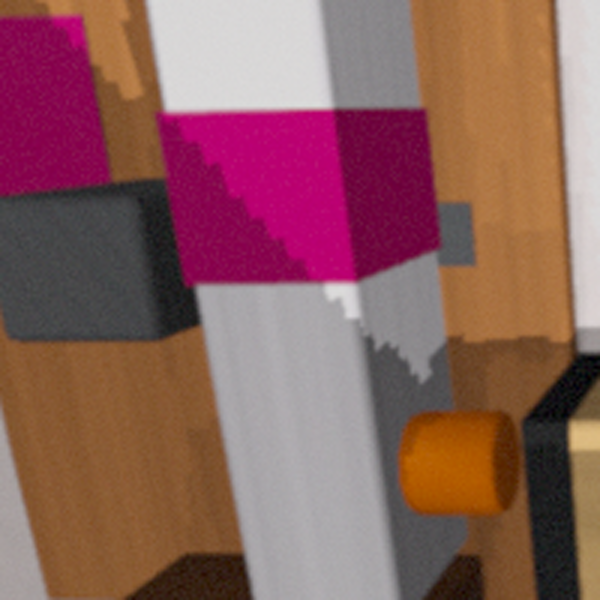

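View pics/side13.png

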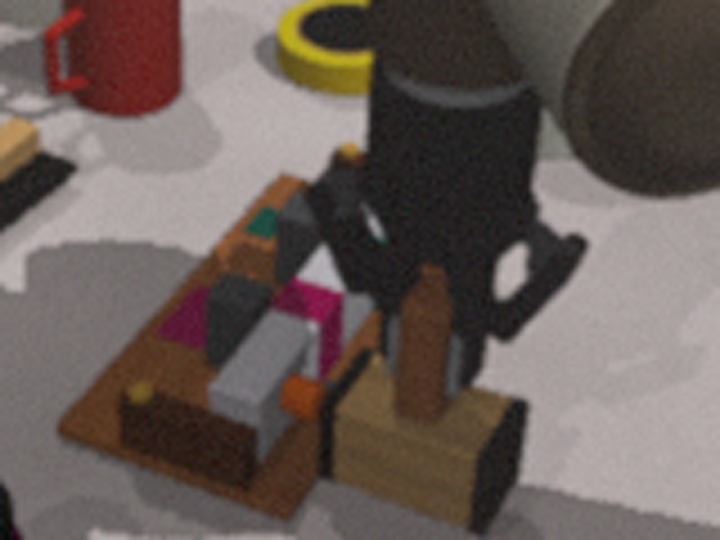

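```bash

python3 -m creep '[[0,-0.08,0,0,10],[0,-0.08,0,0,10],[0,-0.08,0,0,10],[0,-0.08,0,0,10],[0,-0.04,0,0,10],[0,-0.04,0,0,10],[0,-0.03,0,0,10],[0,-0.025,0,0,10],[0,-0.025,0,0,10],[0,-0.025,0,0,10]]'
python3 -c "
from h import *
st()"
python3 -m creep '[[-0.005,-0.022,0,0,10],[-0.005,-0.022,0,0,10],[-0.005,-0.022,0,0,10],[-0.005,-0.022,0,0,10],[-0.006,-0.022,0,0,10],[-0.006,-0.022,0,0,10],[-0.006,-0.022,0,0,10],[-0.006,-0.022,0,0,10],[-0.006,-0.022,0,0,10],[0,0,0,0,10]]'
python3 -c "
from h import *
st()"
```

```text
t: 41.45
eef_pos: [0.4665, 0.0978, 0.083]
tcp_rot: [179.8, -0.1, -95.8]
wrist_force: [-7.0, 2.5, 0.3]
grip_width: 0.0231
t 41.45 e 453.7 n 146.0 z 83.0 mm Fe -7.3 Fn 1.7 Fz 0.3 yaw -95.76
t: 42.45
eef_pos: [0.4698, 0.0981, 0.0826]
tcp_rot: [179.5, -0.2, -95.8]
wrist_force: [-11.0, 4.4, 3.3]
grip_width: 0.0231
t 42.45 e 457.0 n 146.7 z 82.6 mm Fe -11.4 Fn 3.3 Fz 3.3 yaw -95.82
```

```bash

python3 -m creep '[[-0.005,-0.018,0,0,10],[-0.005,-0.018,0,0,10],[-0.005,-0.018,0,0,10],[0,0,0,0,10],[0,0.17,0,0,10],[0,0.35,0,0,10],[0.95,0,0,0,10],[0.95,0,0,0,10],[0.95,0,0,0,10],[0.95,0,0,0,10]]'
python3 -c "
from h import *
st()"
python3 -m creep '[[0.95,0,0,0,10],[0.93,0,0,0,10],[0,0,0,0,10],[0,-0.05,0,0,10],[0,-0.05,0,0,10],[0,-0.04,0,0,10],[0,-0.03,0,0,10],[0,-0.03,0,0,10],[0,-0.025,0,0,10],[0,-0.025,0,0,10]]'
python3 -c "
from h import *
st()"
```

```text
t: 43.45
eef_pos: [0.449, -0.0133, 0.0837]
tcp_rot: [-179.9, 0.0, -95.7]
wrist_force: [0.0, 0.0, -3.7]
grip_width: 0.0229
t 43.45 e 447.9 n 33.7 z 83.7 mm Fe 0.0 Fn 0.0 Fz -3.7 yaw -95.7
t: 44.45
eef_pos: [0.45, -0.0693, 0.0832]
tcp_rot: [179.9, -0.0, -95.7]
wrist_force: [-3.0, 0.6, -1.9]
grip_width: 0.0225
t 44.45 e 454.8 n -21.9 z 83.2 mm Fe -3.0 Fn 0.3 Fz -1.9 yaw -95.75
```

```bash

python3 -m creep '[[0,-0.022,0,0,10],[0,-0.022,0,0,10],[0.003,-0.022,0,0,10],[0.005,-0.022,0,0,10],[0.005,-0.022,0,0,10],[0.005,-0.022,0,0,10],[0.005,-0.022,0,0,10],[0.005,-0.022,0,0,10],[0.005,-0.022,0,0,10],[0,0,0,0,10]]'
python3 - <<'E'
from h import *
st()
c=cam("wrist"); cv2.imwrite("pics/wrist14.png",c["frame"][:,:,::-1]);crop(c,50,130,240,330,3,"pics/wrist14c.png")
E
```

```text
t: 45.45
eef_pos: [0.4519, -0.0712, 0.0822]
tcp_rot: [179.4, -0.1, -95.8]
wrist_force: [-8.5, 4.7, 0.3]
grip_width: 0.0229
t 45.45 e 456.9 n -23.5 z 82.2 mm Fe -8.9 Fn 3.8 Fz 0.3 yaw -95.82
```

View pics/wrist14c.png

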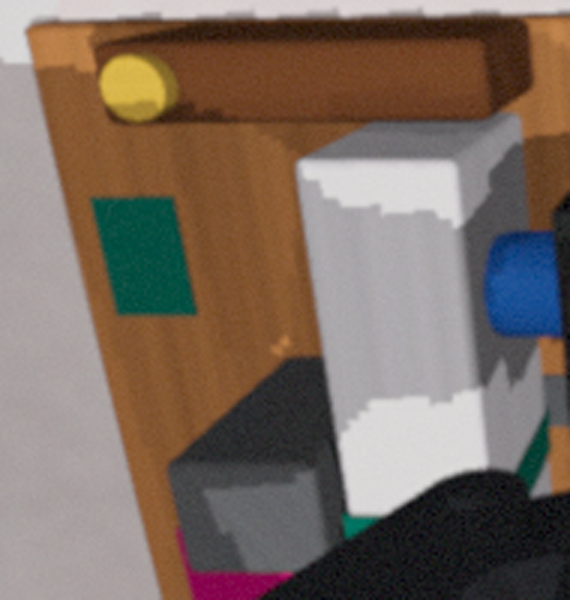

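```bash

python3 -m creep '[[0.004,-0.014,0,0,10],[0.004,-0.014,0,0,10],[0.004,-0.014,0,0,10],[0.004,-0.014,0,0,10],[0.004,-0.014,0,0,10],[0.004,-0.014,0,0,10],[0.004,-0.014,0,0,10],[0,0,0,0,10],[0,0,0,0,10],[0,0,0,0,10]]'
python3 -c "
from h import *
st()"
```

```text
t: 46.5
eef_pos: [0.4545, -0.0722, 0.0822]
tcp_rot: [179.4, -0.1, -95.8]
wrist_force: [-9.0, 5.8, 1.9]
grip_width: 0.0229
t 46.5 e 459.6 n -24.3 z 82.2 mm Fe -9.6 Fn 4.9 Fz 1.9 yaw -95.8
```

```bash

python3 -m creep '[[0.004,-0.014,0,0,10],[0.004,-0.014,0,0,10],[0.004,-0.014,0,0,10],[0.003,-0.014,0,0,10],[0,0,0,0,10],[0,0,0,0,10],[0,0,0,0,10],[0,0,0,0,10],[0,0,0,0,10],[0,0,0,0,10]]'
python3 -c "
from h import *
st()"
```

```text
t: 47.5
eef_pos: [0.456, -0.0728, 0.0822]
tcp_rot: [179.4, -0.1, -95.8]
wrist_force: [-9.5, 5.1, 1.5]
grip_width: 0.0226
t 47.5 e 461.1 n -24.8 z 82.2 mm Fe -10.0 Fn 4.1 Fz 1.5 yaw -95.79
```

```bash

python3 -m creep '[[0,0.17,0,0,10],[0,0.35,0,0,10],[-0.95,0,0,0,10],[-0.95,0,0,0,10],[-0.95,0,0,0,10],[-0.95,0,0,0,10],[-0.95,0,0,0,10],[-0.93,0,0,0,10],[0,0,0,0,10],[0,0,0,0,10]]'
python3 -c "
from h import *
st()
c=cam('wrist');crop(c,60,60,260,260,3,'pics/wrist15.png')"
```

```text
t: 48.5
eef_pos: [0.4627, 0.0989, 0.0836]
tcp_rot: [-180.0, 0.0, -95.7]
wrist_force: [-0.7, -0.3, -3.2]
grip_width: 0.0229
t 48.5 e 449.8 n 146.7 z 83.6 mm Fe -0.7 Fn -0.4 Fz -3.2 yaw -95.68
```

View pics/wrist15.png

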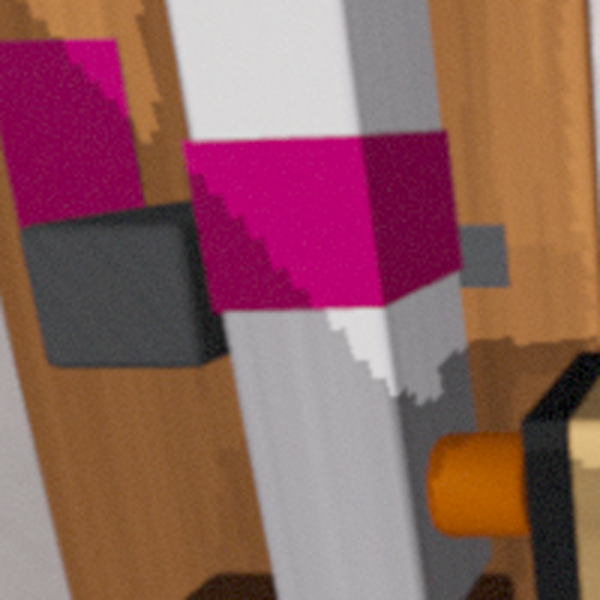

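```bash

python3 -m creep '[[0,-0.06,0,0,10],[0,-0.06,0,0,10],[0,-0.05,0,0,10],[0,-0.03,0,0,10],[0,-0.025,0,0,10],[0,-0.025,0,0,10],[0,-0.025,0,0,10],[0,-0.025,0,0,10],[-0.005,-0.025,0,0,10],[-0.005,-0.02,0,0,10]]'
python3 -c "
from h import *
st()"
python3 -m creep '[[-0.005,-0.017,0,0,10],[-0.005,-0.017,0,0,10],[-0.005,-0.017,0,0,10],[-0.005,-0.017,0,0,10],[-0.005,-0.017,0,0,10],[-0.005,-0.017,0,0,10],[0,0,0,0,10],[0,0,0,0,10],[0,0,0,0,10],[0,0,0,0,10]]'
python3 -c "
from h import *
st()"
```

```text
t: 49.55
eef_pos: [0.4691, 0.0967, 0.0826]
tcp_rot: [179.5, -0.2, -95.8]
wrist_force: [-10.5, 3.2, 3.1]
grip_width: 0.0231
t 49.55 e 456.4 n 145.2 z 82.6 mm Fe -10.8 Fn 2.1 Fz 3.1 yaw -95.79
t: 50.55
eef_pos: [0.4717, 0.0972, 0.0826]
tcp_rot: [179.5, -0.2, -95.8]
wrist_force: [-12.3, 4.4, 4.1]
grip_width: 0.0232
t 50.55 e 459.0 n 146.0 z 82.6 mm Fe -12.7 Fn 3.1 Fz 4.1 yaw -95.8
```

```bash

python3 -m creep '[[-0.004,-0.018,0,0,10],[-0.004,-0.018,0,0,10],[-0.004,-0.018,0,0,10],[-0.004,-0.018,0,0,10],[-0.004,-0.018,0,0,10],[-0.003,-0.018,0,0,10],[0,0,0,0,10],[0,0,0,0,10],[0,0,0,0,10],[0,0,0,0,10]]'
python3 -c "
from h import *
st()
c=cam('wrist');cv2.imwrite('pics/wrist16.png',cv2.resize(c['frame'][0:260,40:340,::-1],None,fx=2.6,fy=2.3))"
```

```text
t: 51.55
eef_pos: [0.4721, 0.097, 0.0822]
tcp_rot: [179.2, -0.3, -95.8]
wrist_force: [-18.6, 6.5, 9.0]
grip_width: 0.0226
t 51.55 e 459.4 n 145.9 z 82.2 mm Fe -19.2 Fn 4.5 Fz 9.0 yaw -95.83
```

View pics/wrist16.png

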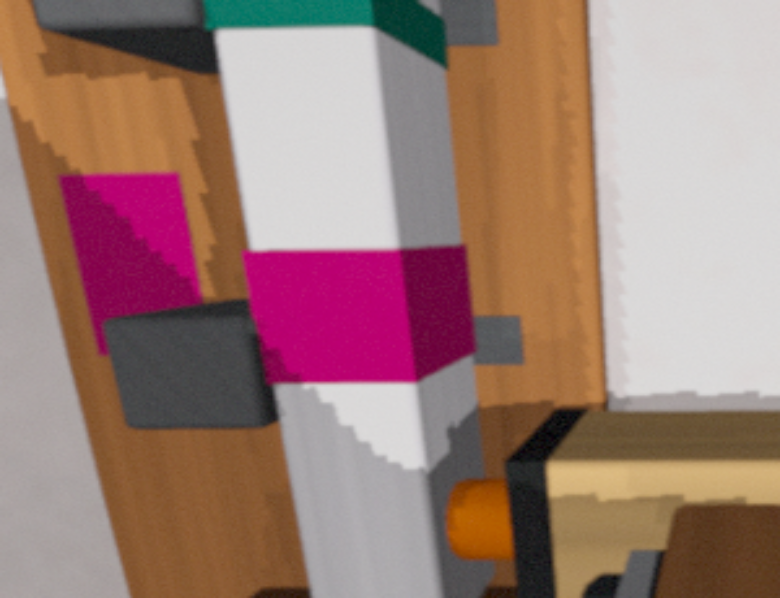

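Force rose to 19 N with no further motion, so the left end is on its stop. I check the right end the same way.

```bash

python3 -m creep '[[0,0.2,0,0,10],[0,0.35,0,0,10],[0.95,0,0,0,10],[0.95,0,0,0,10],[0.95,0,0,0,10],[0.95,0,0,0,10],[0.95,0,0,0,10],[0.93,0,0,0,10],[0,-0.06,0,0,10],[0,-0.06,0,0,10]]'
python3 -c "
from h import *
st()"
python3 -m creep '[[0,-0.07,0,0,10],[0,-0.06,0,0,10],[0,-0.03,0,0,10],[0,-0.025,0,0,10],[0,-0.025,0,0,10],[0,-0.025,0,0,10],[0,-0.025,0,0,10],[0,-0.025,0,0,10],[0,-0.025,0,0,10],[0,-0.02,0,0,10]]'
python3 -c "
from h import *
st()"
```

```text
t: 52.6
eef_pos: [0.45, -0.0701, 0.0837]
tcp_rot: [-179.9, 0.0, -95.8]
wrist_force: [0.4, 0.6, -2.8]
grip_width: 0.0231
t 52.6 e 454.9 n -22.7 z 83.7 mm Fe 0.4 Fn 0.7 Fz -2.8 yaw -95.82
t: 53.6
eef_pos: [0.4552, -0.0708, 0.0825]
tcp_rot: [179.5, -0.1, -95.8]
wrist_force: [-8.2, 5.0, 1.4]
grip_width: 0.0232
t 53.6 e 460.1 n -22.9 z 82.5 mm Fe -8.7 Fn 4.1 Fz 1.4 yaw -95.8
```

```bash

python3 -m creep '[[0.003,-0.02,0,0,10],[0.003,-0.02,0,0,10],[0.003,-0.02,0,0,10],[0.003,-0.02,0,0,10],[0.003,-0.02,0,0,10],[0,-0.02,0,0,10],[0,0,0,0,10],[0,0,0,0,10],[0,0,0,0,10],[0,0,0,0,10]]'
python3 -c "
from h import *
st()"
```

```text
t: 54.6
eef_pos: [0.4556, -0.0717, 0.0817]
tcp_rot: [179.1, -0.1, -95.8]
wrist_force: [-12.9, 6.2, 2.6]
grip_width: 0.0227
t 54.6 e 460.6 n -23.6 z 81.7 mm Fe -13.5 Fn 4.9 Fz 2.6 yaw -95.84
```

The right end held at 13.5 N with only 0.5 mm of motion (it had been moving at about 10 N), so it is on its stop too. Now I back off, lift, and turn to the mat's yaw.

```bash

python3 -m creep '[[0,0.2,0,0,10],[0,0.5,0,0,10],[0,0.2,-0.2,0,10],[0,0,-0.7,-0.0177,10],[0,0,-0.7,-0.0177,10],[0,0,-0.5,-0.0177,10],[0,0,-0.2,0,10],[0,0,0,0,10],[0,0,0,0,10],[0,0,0,0,10]]'
python3 -c "
from h import *
plan(.4705,.279,.15,-76.7)"
```

```text
t: 55.6
eef_pos: [0.4354, -0.0689, 0.1515]
tcp_rot: [179.9, 0.0, -76.7]
wrist_force: [-0.2, -0.1, -4.2]
grip_width: 0.0231
t 55.6 pos [ 0.4354 -0.0689  0.1515] rot [ 1.7989e+02  1.0000e-02 -7.6690e+01] F [-0.2 -0.1 -4.2] grip 0.0231
tool shift mm -330.5 -114.2 1.5 in shares [-11.015  -3.807   0.051] turn share 0.0
```

```bash

python3 -m creep '[[-0.9,-0.31,0,0,10],[-0.95,-0.33,0,0,10],[-0.95,-0.33,0,0,10],[-0.95,-0.33,0,0,10],[-0.95,-0.33,0,0,10],[-0.95,-0.33,0,0,10],[-0.95,-0.33,0,0,10],[-0.95,-0.33,0,0,10],[-0.95,-0.33,0,0,10],[-0.95,-0.33,0,0,10]]'
python3 -m creep '[[-0.85,-0.28,0,0,10],[-0.7,-0.25,0.1,0,10],[0,0,0.5,0,10],[0,0,0.5,0,10],[0,0,0.4,0,10],[0,0,0.2,0,10],[0,0,0,0,10],[0,0,0,0,10],[0,0,0,0,10],[0,0,0,0,10]]'
python3 - <<'E'
from h import *
plan(.4705,.279,.0705,-76.7)
c=cam("side");crop(c,270,200,400,330,4.5,"pics/side20.png")
c=cam("wrist");crop(c,220,90,420,290,3,"pics/wrist20.png")
E
```

```text
t: 56.6
eef_pos: [0.4658, 0.2308, 0.1513]
tcp_rot: [179.9, -0.1, -76.7]
wrist_force: [-0.8, -0.1, -3.0]
grip_width: 0.0226
t: 57.6
eef_pos: [0.4712, 0.279, 0.1022]
tcp_rot: [-179.9, 0.0, -76.6]
wrist_force: [0.7, -0.2, -2.9]
grip_width: 0.0231
t 57.6 pos [0.4712 0.279  0.1022] rot [-1.7992e+02  5.0000e-02 -7.6630e+01] F [ 0.7 -0.2 -2.9] grip 0.0231
tool shift mm -0.2 0.7 31.7 in shares [-0.007  0.024  1.056] turn share 0.0002
```

View pics/side20.png

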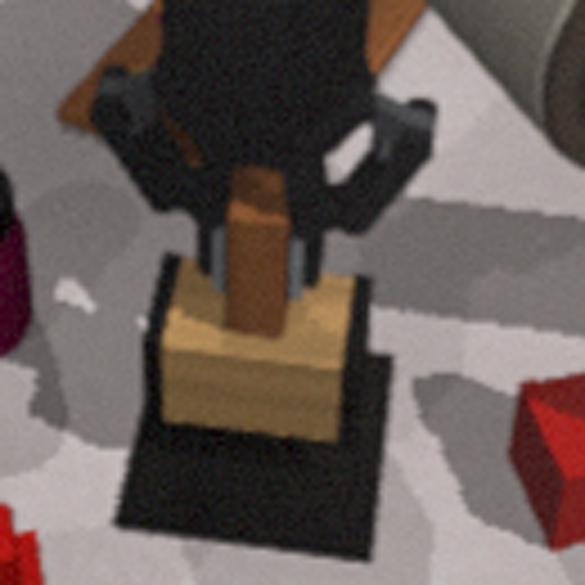

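View pics/wrist20.png

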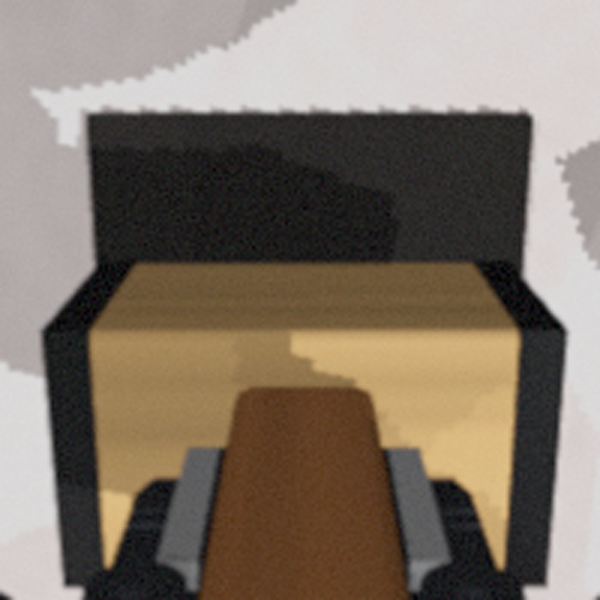

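The mallet hangs upright, square to the mat and over its middle. Lowering.

```bash

python3 -m creep '[[0,0.02,0.3,0,10],[0,0,0.3,0,10],[0,0,0.2,0,10],[0,0,0.1,0,10],[0,0,0.05,0,10],[0,0,0.03,0,10],[0,0,0.03,0,10],[0,0,0.02,0,10],[0,0,0,0,10],[0,0,0,0,10]]'
python3 -c "
from h import *
plan(.4705,.279,.0700,-76.7)"
```

```text
t: 58.7
eef_pos: [0.4704, 0.2786, 0.0707]
tcp_rot: [-180.0, 0.0, -76.6]
wrist_force: [0.1, 0.3, -3.0]
grip_width: 0.0227
t 58.7 pos [0.4704 0.2786 0.0707] rot [-1.7998e+02  1.0000e-02 -7.6630e+01] F [ 0.1  0.3 -3. ] grip 0.0227
tool shift mm -0.3 -0.2 0.7 in shares [-0.011 -0.008  0.022] turn share 0.0002
```

Not yet touching. I lower another 2 mm in small steps.

```bash

python3 -m creep '[[0,0,0.015,0,10],[0,0,0.015,0,10],[0,0,0.015,0,10],[0,0,0.015,0,10],[0,0,0,0,10],[0,0,0,0,10],[0,0,0,0,10],[0,0,0,0,10],[0,0,0,0,10],[0,0,0,0,10]]'
python3 -c "
from h import *
plan(.4705,.279,.0700,-76.7)"
```

```text
t: 59.7
eef_pos: [0.4703, 0.2786, 0.07]
tcp_rot: [-180.0, 0.0, -76.6]
wrist_force: [-4.0, -1.0, 6.5]
grip_width: 0.0231
t 59.7 pos [0.4703 0.2786 0.07  ] rot [-1.7997e+02  1.0000e-02 -7.6610e+01] F [-4.  -1.   6.5] grip 0.0231
tool shift mm -0.3 -0.3 -0.0 in shares [-0.011 -0.009 -0.   ] turn share 0.0002
```

It is resting on the mat. Now I release.

```bash

python3 -m creep '[[0,0,-0.01,0,24],[0,0,0,0,26],[0,0,0,0,32],[0,0,0,0,45],[0,0,0,0,60],[0,0,0,0,70],[0,0,0,0,70],[0,0,0,0,70],[0,0,0,0,70],[0,0,0,0,70]]'
python3 -c "
from h import *
plan(.4705,.279,.0700,-76.7)"
python3 -m creep '[[0,0,-0.2,0,70],[0,0,-0.5,0,70],[0,0,-0.8,0,70],[0,0,-0.9,0,70],[0,0,-0.9,0,70],[0,0,-0.8,0,70],[0,0,-0.4,0,70],[0,0,0,0,70],[0,0,0,0,70],[0,0,0,0,70]]'
python3 - <<'E'
from h import *
st()
c=cam("wrist");cv2.imwrite("pics/wristF.png",c["frame"][:,:,::-1])
c=cam("side");cv2.imwrite("pics/sideF.png",c["frame"][:,:,::-1]);crop(c,270,150,400,250,5,"pics/sideFc.png")
c=cam("scene");crop(c,250,130,420,245,4.7,"pics/sceneF.png")
E
```

```text
t: 60.7
eef_pos: [0.4703, 0.2786, 0.069]
tcp_rot: [-180.0, -0.0, -76.6]
wrist_force: [-0.5, -0.4, 0.2]
grip_width: 0.07
t 60.7 pos [0.4703 0.2786 0.069 ] rot [-180.     -0.    -76.63] F [-0.5 -0.4  0.2] grip 0.07
tool shift mm -0.4 -0.3 -1.0 in shares [-0.012 -0.01  -0.033] turn share 0.0002
t: 61.7
eef_pos: [0.4696, 0.278, 0.2024]
tcp_rot: [179.8, -0.1, -76.6]
wrist_force: [-0.6, -0.7, 0.9]
grip_width: 0.0701
t 61.7 e 437.9 n 325.6 z 202.4 mm Fe -0.5 Fn -0.8 Fz 0.9 yaw -76.64
```

View pics/wristF.png

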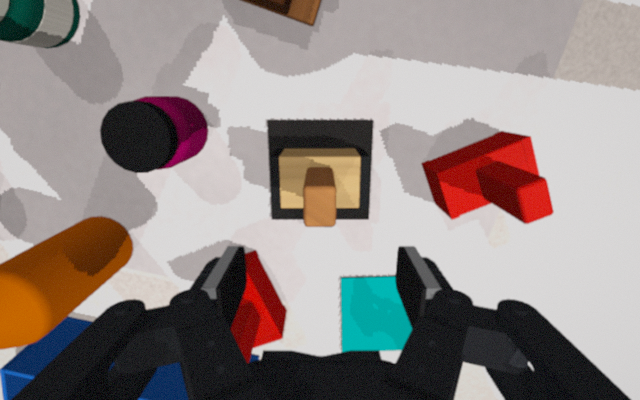

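View pics/sideF.png

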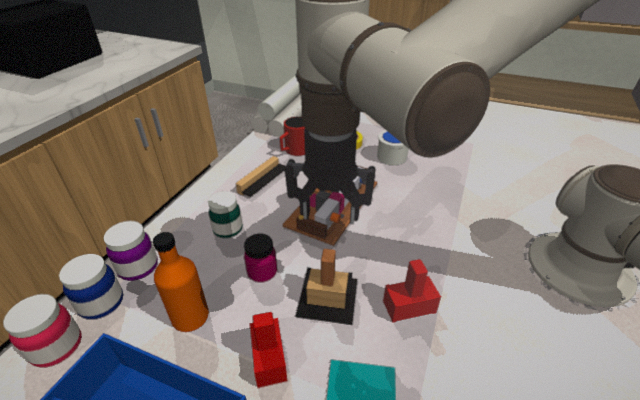

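View pics/sceneF.png

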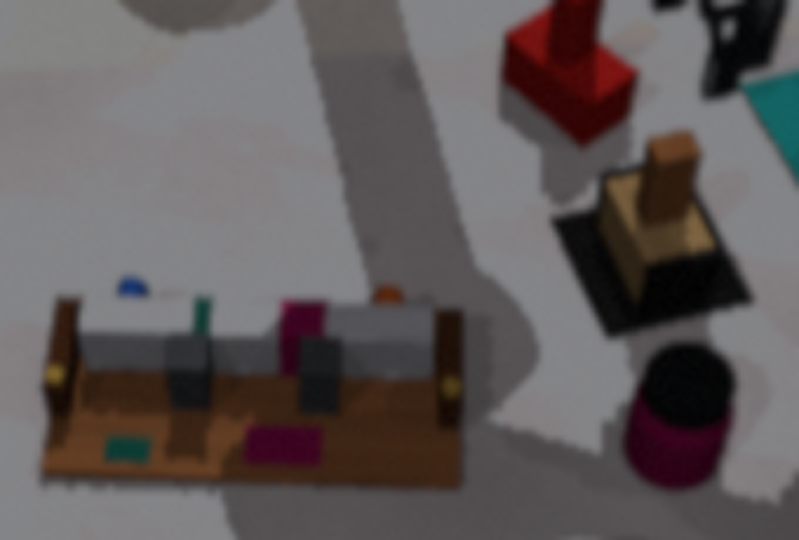

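The mallet stands upright in the middle of the mat, free of the gripper, and nothing else has moved. The bar's far face meets both stops in the scene view. Handing in.

```bash
python3 -c "
from rig import robot
print(robot.finish_job(), robot.observe()['t'])"
```

```text
the job is handed in; nothing more can be done
the job is handed in; nothing more can be done
```

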